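# Wedge the last mould half tight in the slanted casting cradle

## Task

Get the moulds ready for pouring: stand the loose mould half in the slanted cradle as the last of the row, silicone face against its open mate, pour mouth uphill and its underside flat on the bed. Then lay the wooden wedge in the gap left between that half's back and the slanting cheek, thin end downhill, and drive it home down the slope so that the whole row stays locked tight when you let go. Leave the other things on the table where they are.

Things in the scene. Friction and masses are not known exactly. Their poses are not given: they have to be found in the camera images.
- cradle_bed: Slanted bed of the plywood casting cradle, which is fixed to the table. Origin on the bed's flat top, 53 mm above the table; x runs up the slope (away from the robot), y is level along the row, z is square to the bed and leans 22 degrees towards the robot. Bed: x -68 to +115 mm, y -82 to +83 mm. A rail 24 mm high crosses its low end, inner face at x = -50 mm; the end stop's inner face is at y = +65 mm.
- cheek_top (a point): Uphill top corner of the slanting inner face of the fixed wooden cheek (34 mm high) at the row's -y end: at x = +50, y = -63 mm on the bed. Its face runs straight downhill from here to x = -50, y = -49 mm (8 degrees to the bed's x), so the space beside the row narrows downhill. Uphill of it the bed is bare. Axes as the bed's.
- closed_mould_mid (a point): Centre, half-way up its 42 mm body, of the closed mould next to the end stop in the cradle: two halves pinned together, 52 mm thick along y, with two tabs; one loose body. Axes as the bed's.
- mate_half_mid (a point): Centre, half-way up its body, of the mould half standing next to the closed mould (100 x 26 x 42 mm and a tab, like loose_half mirrored): plywood on its +y side, its open silicone face, with a figure cavity, 13 mm from this point and looking to -y. They stand with up to about 2 mm of play in all and slide along y when pushed.
- loose_half_mid (a point): Centre, half-way up the body, of the loose mould half (140 g, it starts upright on the table). Body 100 mm long (its x, pour mouth at +x), 26 mm thick (its y), 42 mm high (its z): 10 mm plywood back on its -y side, 16 mm pale silicone with the figure cavity on its +y side. In the row its axes lie along the bed's.
- loose_half_tab (a point): Middle of loose_half's lifting tab: plywood 44 mm long (x), 10 mm thick (y), standing up from the middle of the back board, from 42 to 82 mm over the underside. The point is 62 mm over the underside and 8 mm from the body's mid-plane, on the plywood (-y) side. Axes as loose_half's.
- loose_half_home (a point): Point of the cradle where loose_half's tab point is when it stands in the tight row: x = 0, y = -34, z = 62 mm on the bed. Axes as the bed's. The low end of the half is then at the rail.
- wedge_mid (a point): Middle, half-way up, of the loose beech wedge (80 g, it starts lying on the table): 120 mm long (its x), 40 mm high (its z); its thickness (y), 22.5 mm here, grows evenly from 14 mm at the thin end (-x) to 31 mm at the thick end (+x), alike on both sides, 8 degrees in all.
- wedge_thick (a point): Middle of the wedge's thick end face, 60 mm from its middle. Axes as the wedge's. Held about 20 mm from this end, the fingers stay uphill of the mould halves and the cheek while the wedge goes home.
- wedge_home (a point): Where the wedge's middle is when it jams: x = 40 (+-10), y = -50, z = 20 mm on the bed; flat on the bed, turned 4 degrees about its z (thick end uphill and to -y). Axes as the bed's. Let go and then pushed on its thick end along its length with 15 to 20 N, until a fresh push gains nothing, it locks by friction (some 40 N on the row); driven only while gripped, it may come loose when let go.
- sand_block_mid (a point): Bystander: cork sanding block, 85 x 47 x 26 mm, lying on the table left of the cradle. Its centre.
- wax_tub_mid (a point): Bystander: lidded white plastic tub, 66 mm across, 62 mm high, at the back right. Its centre.
Mind the look-alikes: they are no part of the job. What is shaped like the part that bears loose_half_mid but orange is not meant.

How it is judged (in metres and radians):
On the way:
1. the loose mould half stands in the row, flat on the bed and facing its mate, and has been let go (x of loose_half_tab in the frame of cradle_bed between -0.008 and 0.012 m and y of loose_half_tab in the frame of cradle_bed between -0.044 and -0.027 m and z of loose_half_tab in the frame of cradle_bed between 0.056 and 0.068 m and angle between the z axis of loose_half_tab and the z axis of cradle_bed, either way round below 0.1 rad and angle between the x axis of loose_half_tab and the x axis of cradle_bed, either way round below 0.12 rad and contact force between the fingers and loose_half below 0.1 N and linear speed of loose_half below 0.02 m/s), for 0.2 s.
At the end, for the whole second after the job is handed in: The closed mould and both halves stand flat in their places, the last facing its mate (10 mm, 6 degrees); the wedge lies on the bed in the gap, thin end downhill, middle 22 to 62 mm up the bed, jammed with over 5 N through every joint of the row; let go and at rest (x of loose_half_tab in the frame of cradle_bed between -0.008 and 0.012 m and y of loose_half_tab in the frame of cradle_bed between -0.044 and -0.027 m and z of loose_half_tab in the frame of cradle_bed between 0.056 and 0.068 m and angle between the z axis of each of loose_half_tab, wedge_mid and the z axis of cradle_bed, either way round below 0.1 rad and angle between the x axis of loose_half_tab and the x axis of cradle_bed, either way round below 0.12 rad and x of closed_mould_mid in the frame of cradle_bed between -0.01 and 0.012 m and z of closed_mould_mid in the frame of cradle_bed between 0.015 and 0.027 m and x of mate_half_mid in the frame of cradle_bed between -0.01 and 0.012 m and z of mate_half_mid in the frame of cradle_bed between 0.015 and 0.027 m and x of wedge_mid in the frame of cradle_bed between 0.022 and 0.062 m and y of wedge_mid in the frame of cradle_bed between -0.06 and -0.042 m and z of wedge_mid in the frame of cradle_bed between 0.015 and 0.026 m and angle between the x axis of wedge_mid and the x axis of cradle_bed, either way round below 0.15 rad and contact force between each of wedge, mate_half and loose_half above 5 N and contact force between closed_mould and mate_half above 5 N and linear speed of each of wedge, loose_half below 0.01 m/s); the robot touches nothing.
It fails at once if the sanding block or the tub pushed more than 30 mm from its place (distance of any of sand_block_mid, wax_tub_mid from where it was at the start of the episode above 0.03 m).
It fails at once if the closed mould or the mate half moved more than 30 mm from its place (distance of any of closed_mould_mid, mate_half_mid from where it was at the start of the episode above 0.03 m).
It also fails if it takes over 72 s, if anything falls off the work surface, if the arm or the gripper's body presses on something with over 40 N, if the wrist force passes 120 N, or if a joint passes its speed limit or range.

## Robot

A 6-joint arm with a two-finger parallel gripper is mounted at the origin on the work surface; the furniture and walls round the work are solid. World frame = base frame: x ahead of the robot, y to its left, z up, the work surface at z = 0. Lengths are in mm, angles in rad, forces in N, time in s.
With the tool pointing down it reaches from about 300 to 775 mm from the base axis. Payload 14.6 kg.
Tool frame: the origin (TCP) lies between the finger pads; the fingertips stand 11 mm ahead of it and the grasp point (between the pads) lies 8 mm behind it; z points along the fingers, y is the direction in which the jaws open and shut (so a half turn about z gives the same grasp; the last joint's range is limited). The gripper opens to 94 mm and grips with 3 to 60 N. Pads are 16 mm wide; open, the fingers measure 119 mm over their backs; the gripper's body (75 mm by 177 mm) begins 78 mm behind the grasp point.
Start: joints at [1.067, 0.3, 1.521, -0, 1.321, -0.067], TCP at [232.669, 498.351, 189.946] pointing down, gripper open.
Joint ranges: [-3.03, 3.03], [-0.79, 2.21], [0.23, 2.52], [-1.04, 4.18], [0, 3.07], [-2.55, 2.55]. Speed limits (rad/s): [2.22, 2.22, 2.57, 3.14, 3.14, 3.14].

## Interface

Orientations are given as [roll, pitch, yaw] about the fixed x, y, z axes, in that order (R = Rz(yaw) Ry(pitch) Rx(roll)).
In Python, from cell import * gives the robot as it stands.
- The arm moves only by the tool arm_command, never from a script. Its argument "deltas" is a list of rows, each an object with "xyz": the shift along the world's x, y, z in m, a list of three; "turn": the turn, a rotation vector about the world's x, y, z in rad, a list of three. A call has 1 to 12 rows; each row shifts and turns the commanded pose from where the row before left it; what a row does not reach is not made up. A row lasts 1/8 s, in which the tool goes at most 62.5 mm and 10.7 degrees, less where a joint would pass 70% of its speed; a pose out of reach is approached as far as the arm can. A call with a gripper value outside its range is refused whole. "gripper" is the closure, from 0 (fully open) to 1 (shut), set as the call begins (left out, the last holds). The fingers move at their own pace and stop on an object; "force" is the grip in N (left out, the last holds). Time passes only in rows, so rows that do not move let the fingers close. It gives the time, the measured TCP pose, the force and the opening at its end, in the units of the state.
- read_state(): the state, without advancing time (a new reading comes with each control period).
- camera(name): name is "scene" or "top" or "wrist"; returns a dict with "color" (420x560x3 uint8, red, green, blue), "fx", "fy", "cx", "cy" (pixels), "rvec" (rotation vector, rad) and "tvec" (3), from world to camera coordinates, as OpenCV has them; the wrist camera has in their place "mount" (4x4, takes a point from camera to tool coordinates, whose origin is the TCP and whose axes are the flange's). Camera axes: x right, y down, z forward; pixel columns grow to the right and rows downward; lengths in mm; the calibration is good to about 2 mm. The wrist camera is an equidistant fisheye: a pixel r from the principal point sees the ray r / f radians off the axis. A picture is of the moment at which its call begins: read the wrist's pose just before it. There is no depth.
- sign_off(): hands the job in, once; it reports no verdict.
The state is a dict: "clock": time; "joints": joint angles; "qd": joint speeds; "effort": joint torques, N m; "eef_pos": TCP position; "eef_rot": TCP orientation; "wrist_force": force on the tool from outside, world axes, zero at the start; "moment": the same for the moment, N m; "finger_gap": finger opening in mm.
Only numpy, scipy, OpenCV 4.12 (cv2) and the standard library are available. Lean on these libraries where they do the work, as an engineer would, in place of code of your own. Each camera call takes 0.05 s, during which the arm holds its last target.

## Working session

There is one attempt and no reset: what is moved stays moved. The work goes in short steps, Python scripts to look and compute and a tool call to move; the robot and the scene stay as the last step left them, time stands still between calls to the robot, and variables do not carry over. Pictures are saved under pics/ and viewed, and the job is handed in when it is done.

Besides the shell and the picture viewer there is one more tool, called after "Emit:" as name([rows], argument=value, ...), one row to a line, values as JSON. arm_command: Moves the arm, as the interface text tells. Its arguments: {"type":"object","properties":{"deltas":{"type":"array","items":{"type":"object","properties":{"xyz":{"type":"array","items":{"type":"number"}},"turn":{"type":"array","items":{"type":"number"}}}}},"gripper":{"type":"number"},"force":{"type":"number"}},"required":["deltas"]}

```bash
ls; mkdir -p pics
python3 - <<'E'
from cell import *
import cv2
s=read_state(); print(s)
for n in ["scene","top","wrist"]:
    c=camera(n); cv2.imwrite(f"pics/{n}0.png",c["color"][:,:,::-1])
    print(n,{k:v for k,v in c.items() if k!="color"})
E
```

```text
pics
{'clock': 0.0, 'joints': array([ 1.06738266e+00,  3.00483205e-01,  1.52159900e+00,  2.18465847e-05,
        1.32072277e+00, -6.65874202e-02]), 'qd': array([ 1.09120152e-03,  6.00413544e-05,  1.11034188e-03, -1.22326833e-03,
        6.50516898e-04,  1.90333401e-03]), 'effort': array([-3.72987139e-03, -5.31815314e+01, -3.52731693e+01,  7.07150227e-02,
        2.44842254e-02, -1.83435782e-04]), 'eef_pos': array([232.53428888, 498.09933785, 189.37213142]), 'eef_rot': array([-3.14038442e+00, -1.01779437e-04,  2.70476093e+00]), 'wrist_force': array([-0.44848824, -0.8827141 ,  0.61199931]), 'moment': array([ 0.00451321, -0.01995115, -0.04253611]), 'finger_gap': 94.16642675935634}
scene {'fx': 524.4259562953062, 'fy': 524.4259562953062, 'cx': 273.0704228531624, 'cy': 213.62699811217516, 'rvec': array([ 1.91060136, -1.14068887,  0.57770082]), 'tvec': array([-347.88313927,  312.37087023, 1130.06794775])}
top {'fx': 398.8932339796093, 'fy': 398.8932339796093, 'cx': 281.93633403790585, 'cy': 206.81730304304213, 'rvec': array([ 2.16323896, -2.11268486,  0.12222815]), 'tvec': array([ -78.94856534,  514.77137424, 1037.48126388])}
wrist {'fx': 325.19226210127806, 'fy': 325.19226210127806, 'cx': 284.70281667148237, 'cy': 211.32547603377208, 'mount': array([[-1.55578420e-04, -9.57924624e-01, -2.87019844e-01,
         8.37234561e+01],
       [ 9.99999390e-01,  1.64707316e-04, -1.09175559e-03,
        -2.06761369e-02],
       [ 1.09309383e-03, -2.87019839e-01,  9.57924014e-01,
        -1.94925752e+02],
       [ 0.00000000e+00,  0.00000000e+00,  0.00000000e+00,
         1.00000000e+00]])}
```

View pics/scene0.png

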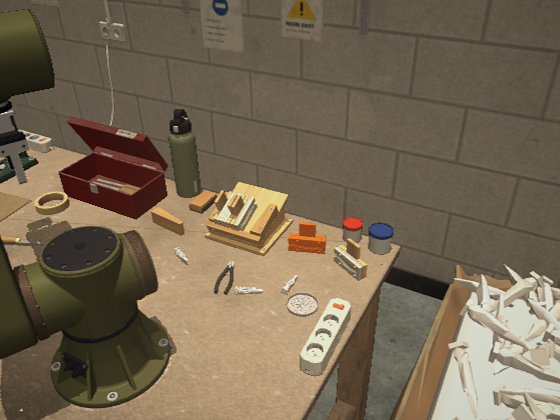

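View pics/top0.png

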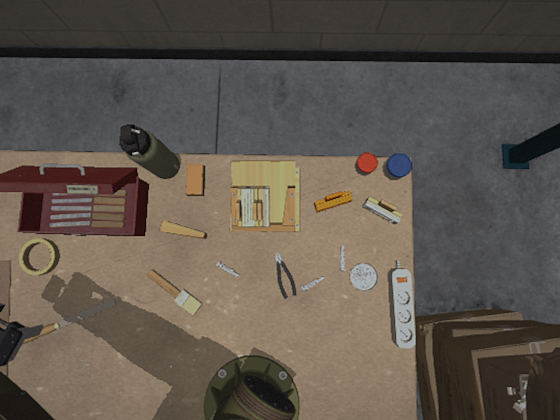

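View pics/wrist0.png

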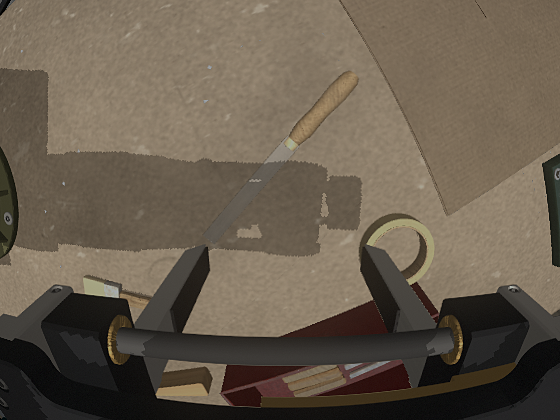

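The top picture shows the cradle at (265,195), the wedge at (184,230), the orange look-alike at (333,201), the pale mould half at (383,210), the cork block at (195,180), and two tubs at (367,163) and (399,166). I'll enlarge them.

Run:
```python
import cv2
t=cv2.imread("pics/top0.png"); s=cv2.imread("pics/scene0.png")
r=lambda im,x,y,w,h,k:cv2.resize(im[y:y+h,x:x+w],None,fx=k,fy=k,interpolation=cv2.INTER_CUBIC)
cv2.imwrite("pics/c1.png",r(t,310,150,110,80,7))
cv2.imwrite("pics/c2.png",r(t,150,150,160,100,5))
cv2.imwrite("pics/c3.png",r(s,200,170,110,90,7))
cv2.imwrite("pics/c4.png",r(s,280,210,120,75,6.5))
```

```text
(no output)
```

View pics/c1.png

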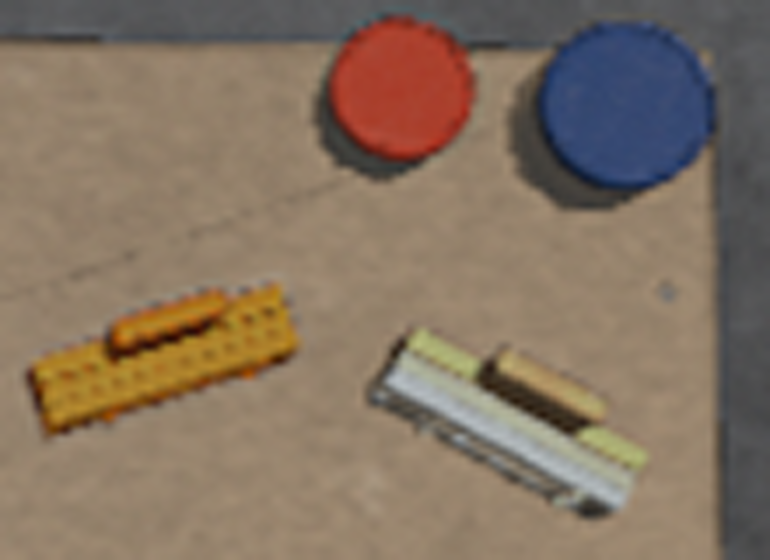

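View pics/c2.png

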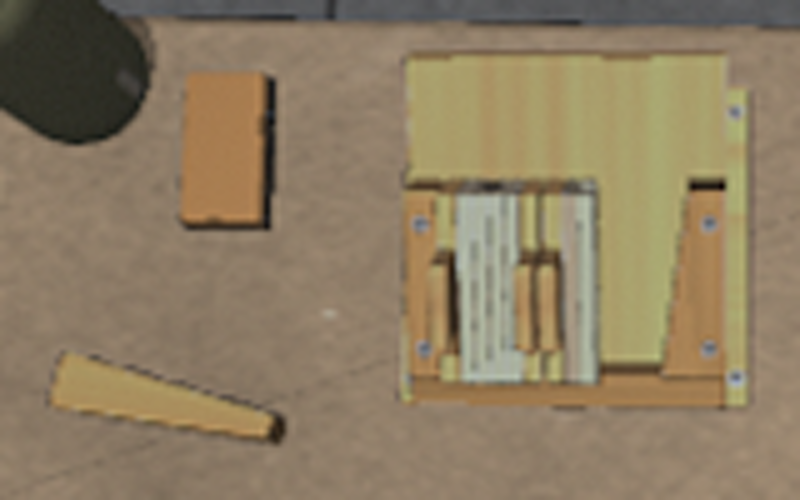

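View pics/c3.png

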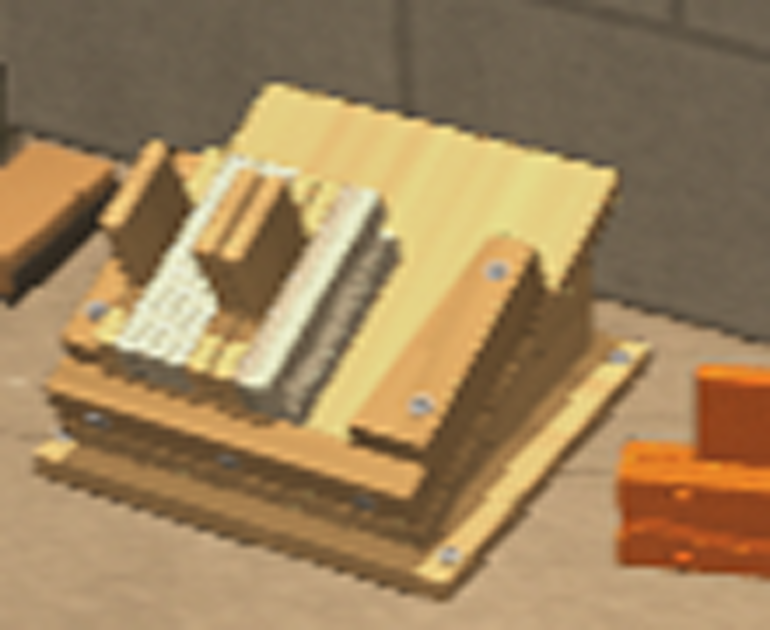

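View pics/c4.png

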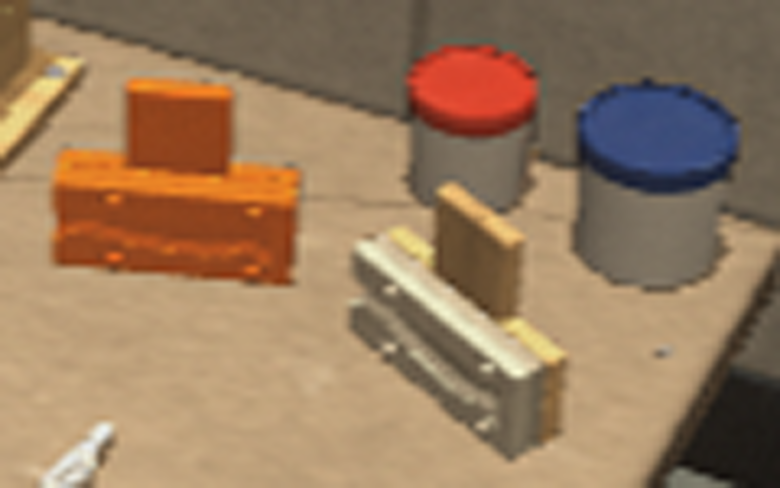

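Only the pale part at top (383,210) / scene (350,260) has both a silicone face and a plywood back. The part at top (333,201) is orange, so it's the look-alike. Crop c4 confirms the pale half is `loose_half`, upright with its silicone facing the robot. Next I'll fit the poses.

```bash
cat > h.py <<'E'
import numpy as np, cv2
from scipy.optimize import least_squares
from scipy.spatial.transform import Rotation as R
CAM={'scene':dict(f=524.426,c=(273.0704,213.627),rv=[1.91060136,-1.14068887,0.57770082],tv=[-347.88313927,312.37087023,1130.06794775]),
'top':dict(f=398.89323,c=(281.9363,206.8173),rv=[2.16323896,-2.11268486,0.12222815],tv=[-78.94856534,514.77137424,1037.48126388])}
M=np.array([[-1.55578420e-04,-9.57924624e-01,-2.87019844e-01,83.7234561],[9.99999390e-01,1.64707316e-04,-1.09175559e-03,-0.0206761369],[1.09309383e-03,-2.87019839e-01,9.57924014e-01,-194.925752],[0,0,0,1]])
def proj(n,P):
    P=np.atleast_2d(P).astype(float)
    if n in CAM:
        k=CAM[n];K=np.array([[k['f'],0,k['c'][0]],[0,k['f'],k['c'][1]],[0,0,1.]])
        return cv2.projectPoints(P,np.array(k['rv']),np.array(k['tv']),K,None)[0].reshape(-1,2)
    # wrist: n=(pos,rot rpy)
    pos,rot=n
    T=np.eye(4);T[:3,:3]=R.from_euler('xyz',rot).as_matrix();T[:3,3]=pos
    C=np.linalg.inv(T@M); q=P@C[:3,:3].T+C[:3,3]
    r=np.hypot(q[:,0],q[:,1]);th=np.arctan2(r,q[:,2]);f=325.19226
    return np.c_[284.7028+f*th*q[:,0]/r,211.3255+f*th*q[:,1]/r]
T22=np.radians(22)
def bedR(yaw): return R.from_euler('z',yaw).as_matrix()@R.from_euler('y',-T22).as_matrix()
def bed2w(p,P): # p=(x,y,yaw)
    return np.atleast_2d(P)@bedR(p[2]).T+np.array([p[0],p[1],53])
def flat2w(p,P): return np.atleast_2d(P)@R.from_euler('z',p[2]).as_matrix().T+np.array([p[0],p[1],0])
def fit(f,obs,p0):
    g=lambda p:np.concatenate([(proj(n,f(p,P))-np.array(px)).ravel() for n,P,px in obs])
    s=least_squares(g,p0,x_scale=[10,10,.1],loss='soft_l1')
    return s.x,g(s.x).reshape(-1,2)
E
python3 - <<'E'
from h import *
np.set_printoptions(precision=2,suppress=True)
t=lambda x,y,k,ox,oy:((x+.5)/k-.5+ox,(y+.5)/k-.5+oy)
c1=lambda x,y:t(x,y,7,310,150)
c2=lambda x,y:t(x,y,5,150,150)
c3=lambda x,y:t(x,y,7,200,170)
c4=lambda x,y:t(x,y,6.5,280,210)
B=[(115,83,0),(115,-82,0),(50,-63,34),(-50,-49,34)]
o=[('top',B,[c2(406,56),c2(726,56),c2(690,188),c2(662,375)]),('scene',B,[c3(268,85),c3(618,172),c3(505,237),c3(350,430)])]
p,r=fit(bed2w,o,[500,50,0]);print('bed',p,np.degrees(p[2]));print(r)
L=[(50,-13,42),(-50,-13,42),(22,-13,82),(-22,-13,82),(-22,-3,82)]
o=[('top',L,[c1(415,328),c1(648,455),c1(505,346),c1(608,403),c1(598,420)]),
 ('scene',[(50,13,42),(-50,13,42),(22,-3,82),(-22,-3,82),(-22,-13,82)],[c4(352,245),c4(540,370),c4(437,188),c4(507,245),c4(523,238)])]
p,r=fit(flat2w,o,[480,-250,1.1]);print('loose',p,np.degrees(p[2]));print(r)
W=[(60,15.5,40),(60,-15.5,40),(-60,7,40),(-60,-7,40)]
# thick end left; x->+Y ; wedge +y = -X world(down in image)
o=[('top',W,[c2(50,403),c2(65,350),c2(268,440),c2(275,415)])]
p,r=fit(flat2w,o,[430,250,1.4]);print('wedge',p,np.degrees(p[2]));print(r)
E
```

```text
bed [521.03 -20.12   0.03] 1.6469524651768621
[[ 0.33 -0.07]
 [ 0.24 -0.65]
 [ 0.19  0.38]
 [ 0.71  0.89]
 [-0.11 -0.57]
 [-0.   -0.39]
 [-1.79 -0.72]
 [-0.09 -0.6 ]]
loose [ 514.83 -336.9     1.1 ] 62.854788072131846
[[ 0.11 -0.23]
 [ 0.72 -0.65]
 [ 0.07 -0.25]
 [ 0.86 -0.3 ]
 [ 0.54  0.69]
 [-0.51  0.2 ]
 [-3.69  1.19]
 [-1.   -0.24]
 [-0.18 -0.36]
 [ 0.4  -0.71]]
wedge [447.54 197.14   1.36] 78.0615719116498
[[-0.23  0.26]
 [-0.09 -0.37]
 [ 0.18  0.11]
 [ 0.13 -0.02]]
```

Emit:
arm_command([
  {"xyz":[0.027,-0.0375,0.002],"turn":[0,0,-0.168]},
  {"xyz":[0.027,-0.0375,0.002],"turn":[0,0,-0.168]},
  {"xyz":[0.027,-0.0375,0.002],"turn":[0,0,-0.168]},
  {"xyz":[0.027,-0.0375,0.002],"turn":[0,0,-0.168]},
  {"xyz":[0.027,-0.0375,0.002],"turn":[0,0,-0.168]},
  {"xyz":[0.027,-0.0375,0.002],"turn":[0,0,-0.168]},
  {"xyz":[0.027,-0.0375,0.002],"turn":[0,0,-0.168]},
  {"xyz":[0.027,-0.0375,0.002],"turn":[0,0,-0.168]},
  {"xyz":[0,0,0]},
  {"xyz":[0,0,0]},
])

```text
validation failed for argument at $.de...
```

```bash
cat > snap.py <<'E'
import sys,cv2,json
from cell import *
s=read_state(); c=camera("wrist")
n=sys.argv[1]
cv2.imwrite(f"pics/{n}.png",c["color"][:,:,::-1])
json.dump([list(s["eef_pos"]),list(s["eef_rot"])],open(f"pics/{n}.json","w"))
print(s["clock"],s["eef_pos"].round(1),s["eef_rot"].round(4),s["joints"].round(2),s["wrist_force"].round(1),s["finger_gap"])
E
python3 snap.py w1
```

```text
0.15 [232.6 498.2 189.5] [-3.1407 -0.      2.7048] [ 1.07  0.3   1.52 -0.    1.32 -0.07] [-0.1 -0.1 -0.7] 94.1898943459284
```

View pics/w1.png

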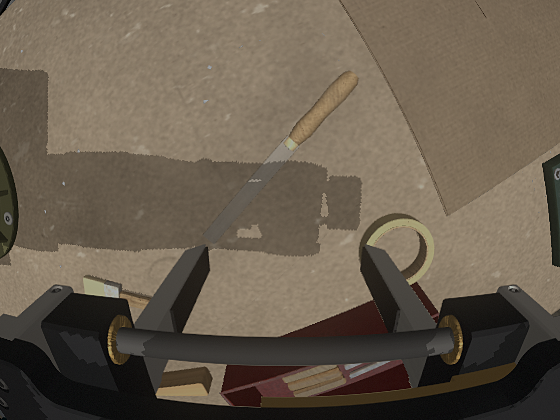

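The call was refused, probably because the last rows lacked "turn". The picture is unchanged. I'll retry with both keys in every row.

Emit:
arm_command([
  {"xyz":[0.027,-0.0375,0.002],"turn":[0,0,-0.168]},
  {"xyz":[0.027,-0.0375,0.002],"turn":[0,0,-0.168]},
  {"xyz":[0.027,-0.0375,0.002],"turn":[0,0,-0.168]},
  {"xyz":[0.027,-0.0375,0.002],"turn":[0,0,-0.168]},
  {"xyz":[0.027,-0.0375,0.002],"turn":[0,0,-0.168]},
  {"xyz":[0.027,-0.0375,0.002],"turn":[0,0,-0.168]},
  {"xyz":[0.027,-0.0375,0.002],"turn":[0,0,-0.168]},
  {"xyz":[0.027,-0.0375,0.002],"turn":[0,0,-0.168]},
  {"xyz":[0,0,0],"turn":[0,0,0]},
  {"xyz":[0,0,0],"turn":[0,0,0]},
])

```text
clock: 1.45
eef_pos: [448.4, 198.6, 205.8]
eef_rot: [-3.141, 0.0, 1.362]
wrist_force: [-0.1, 1.0, 1.0]
finger_gap: 93.9
```

```bash
python3 snap.py w2
```

```text
1.45 [448.4 198.6 205.8] [-3.1412e+00  1.0000e-04  1.3620e+00] [0.34 0.15 1.66 0.   1.33 0.55] [-0.1  1.   1. ] 93.91489188506031
```

View pics/w2.png

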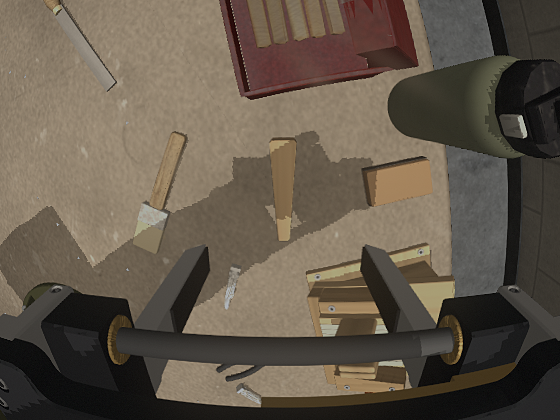

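The wedge is visible from (283,138) at the thick end to (283,240) at the thin end, lined up with the tool. I'll enlarge it.

Run:
```python
import cv2
t=cv2.imread("pics/w2.png")
cv2.imwrite("pics/c5.png",cv2.resize(t[125:250,230:340],None,fx=5,fy=5,interpolation=cv2.INTER_CUBIC))
```

```text
(no output)
```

View pics/c5.png

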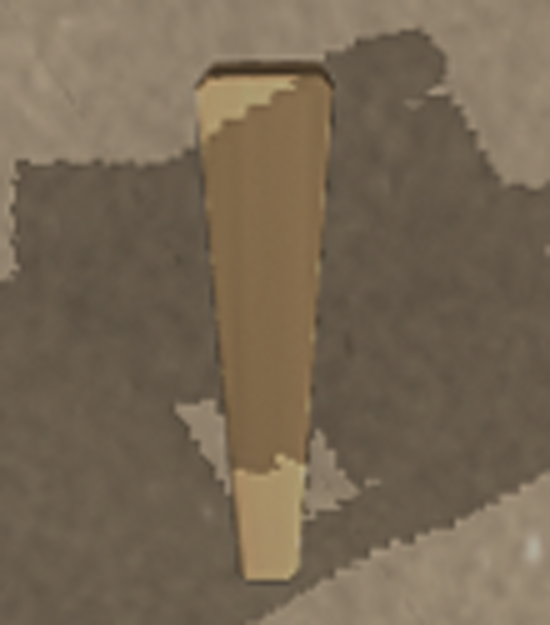

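Emit:
arm_command([
  {"xyz":[0.015,-0.05,0.01],"turn":[0,0,-0.168]},
  {"xyz":[0.015,-0.05,0.01],"turn":[0,0,-0.168]},
  {"xyz":[0.015,-0.05,0.01],"turn":[0,0,-0.168]},
  {"xyz":[0.015,-0.05,0.01],"turn":[0,0,-0.168]},
  {"xyz":[0.01,-0.048,0.01],"turn":[0,0,-0.168]},
  {"xyz":[0,0,0.0],"turn":[0,0,-0.168]},
  {"xyz":[0,0,0],"turn":[0,0,-0.168]},
  {"xyz":[0,0,0],"turn":[0,0,-0.168]},
  {"xyz":[0,0,0],"turn":[0,0,0]},
  {"xyz":[0,0,0],"turn":[0,0,0]},
])

```text
clock: 2.75
eef_pos: [518.7, -49.0, 255.9]
eef_rot: [-3.142, 0.0, 0.022]
wrist_force: [-0.6, -0.0, 0.8]
finger_gap: 94.1
```

```bash
python3 snap.py w3
```

```text
2.75 [518.7 -49.  255.9] [-3.1415  0.      0.022 ] [-0.16  0.19  1.5   0.    1.45  1.38] [-0.6 -0.   0.8] 94.10586002729639
```

View pics/w3.png

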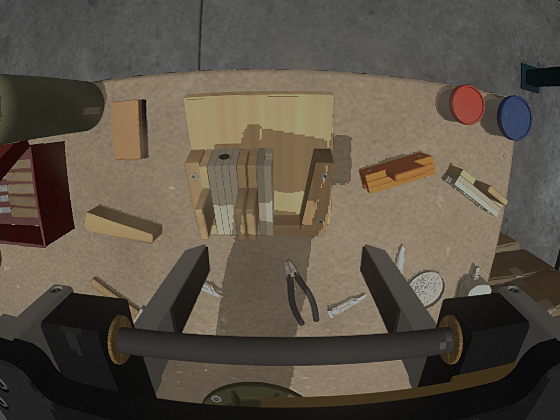

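The cradle is centred at about (260,170) here: bed uphill corners near (186,97) and (333,97), cheek at (318,180).

Run:
```python
import cv2
t=cv2.imread("pics/w3.png")
cv2.imwrite("pics/c6.png",cv2.resize(t[85:245,170:350],None,fx=4.4,fy=4.4,interpolation=cv2.INTER_CUBIC)[:600])
cv2.imwrite("pics/c6b.png",cv2.resize(t[130:245,250:350],None,fx=5,fy=5,interpolation=cv2.INTER_CUBIC))
```

```text
(no output)
```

View pics/c6.png

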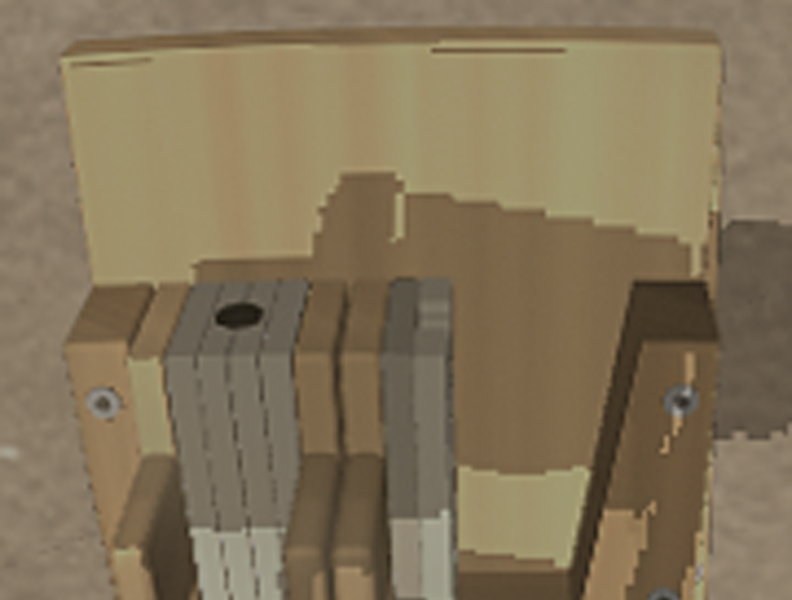

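View pics/c6b.png

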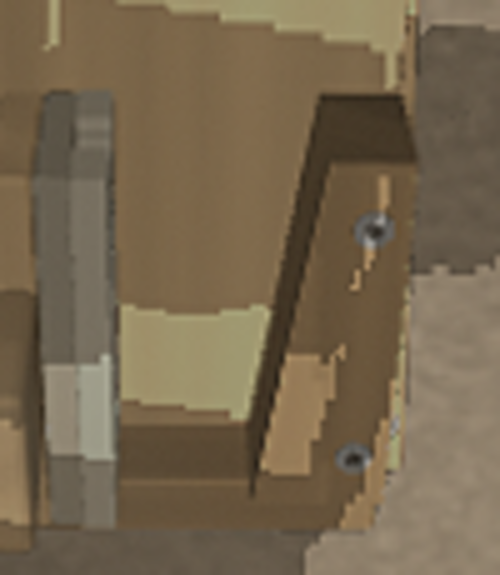

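Emit:
arm_command([
  {"xyz":[0,-0.048,0],"turn":[0,0,0.178]},
  {"xyz":[0,-0.048,0],"turn":[0,0,0.178]},
  {"xyz":[0,-0.048,-0.01],"turn":[0,0,0.178]},
  {"xyz":[0,-0.048,-0.01],"turn":[0,0,0.178]},
  {"xyz":[0,-0.048,-0.01],"turn":[0,0,0.178]},
  {"xyz":[0,-0.048,-0.01],"turn":[0,0,0.178]},
  {"xyz":[0,0,0],"turn":[0,0,0]},
  {"xyz":[0,0,0],"turn":[0,0,0]},
])

```text
clock: 3.8
eef_pos: [518.8, -337.1, 216.0]
eef_rot: [-3.141, -0.0, 1.084]
wrist_force: [-0.9, 0.7, 0.4]
finger_gap: 93.6
```

```bash
python3 snap.py w4;python3 - <<'E'
import cv2
t=cv2.imread("pics/w4.png")
cv2.imwrite("pics/c7.png",cv2.resize(t[130:260,220:370],None,fx=4.6,fy=4.6,interpolation=cv2.INTER_CUBIC))
E
```

```text
3.8 [ 518.8 -337.1  216. ] [-3.1414e+00 -2.0000e-04  1.0843e+00] [-0.64  0.44  1.27  0.    1.43 -0.15] [-0.9  0.7  0.4] 93.63284997421349
```

View pics/w4.png

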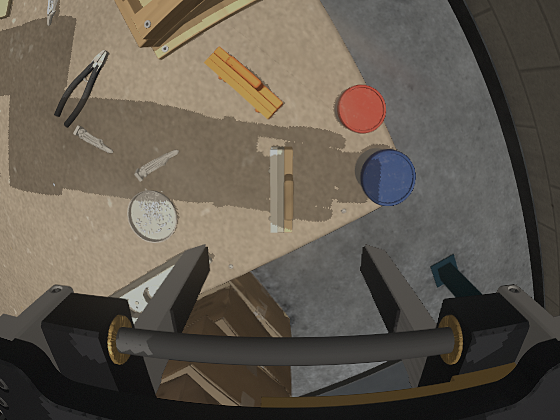

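View pics/c7.png

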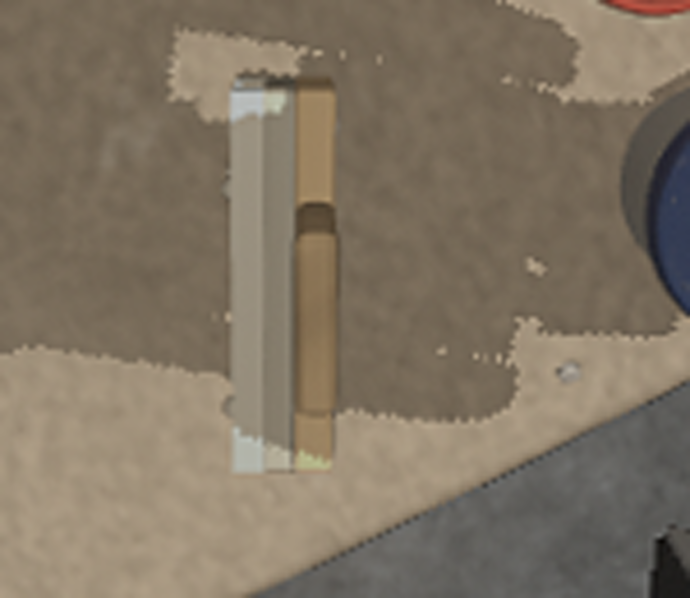

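Run:
```python
from h import *
import json
np.set_printoptions(precision=2,suppress=True)
t=lambda k,ox,oy:(lambda x,y:((x+.5)/k-.5+ox,(y+.5)/k-.5+oy))
c5=t(5,230,125);c6=t(4.4,170,85);c6b=t(5,250,130);c7=t(4.6,220,130)
w=lambda n:tuple(json.load(open(f'pics/{n}.json')))
o=[(w('w2'),[(60,15.5,40),(60,-15.5,40),(-60,7,40),(-60,-7,40)],[c5(196,85),c5(331,80),c5(243,580),c5(297,578)])]
p,r=fit(flat2w,o,[447,197,1.36]);print('wedge',p,np.degrees(p[2]));print(r)
o=[(w('w4'),[(50,13,42),(50,-13,42),(-50,13,42),(-50,-13,42),(22,-3,82),(22,-13,82),(-22,-3,82),(-22,-13,82)],
 [c7(231,90),c7(335,90),c7(231,471),c7(335,470),c7(298,235),c7(337,235),c7(297,412),c7(337,412)])]
p,r=fit(flat2w,o,[515,-337,1.1]);print('loose',p,np.degrees(p[2]));print(r); print('tab',flat2w(p,[0,-8,62]))
o=[(w('w3'),[(50,-63,34),(50,-63,0),(-50,-49,0),(115,83,0),(115,-82,0)],[c6b(330,162),c6b(320,95),c6b(248,418),c6(66,58),c6(720,45)])]
p,r=fit(bed2w,o,[521,-20,.03]);print('bed',p,np.degrees(p[2]));print(r)
for y in (-13,-10): print(y,proj(w('w3'),bed2w(p,[(50,y,42),(50,y,0),(-50,y,42)])), c6b(115,177),c6b(112,92))
```

```text
Traceback (most recent call last):
  File "h.py", line 25, in fit
    s=least_squares(g,p0,x_scale=[10,10,.1],loss='soft_l1')
  File "h.py", line 24, in <lambda>
    g=lambda p:np.concatenate([(proj(n,f(p,P))-np.array(px)).ravel() for n,P,px in obs])
                                ~~~~^^^^^^^^^^
  File "h.py", line 9, in proj
    if n in CAM:
       ^^^^^^^^
TypeError: unhashable type: 'list'
```

```bash
sed -i 's/if n in CAM:/if isinstance(n,str):/' h.py
cat > m1.py <<'E'
from h import *
import json
np.set_printoptions(precision=2,suppress=True)
t=lambda k,ox,oy:(lambda x,y:((x+.5)/k-.5+ox,(y+.5)/k-.5+oy))
c5=t(5,230,125);c6=t(4.4,170,85);c6b=t(5,250,130);c7=t(4.6,220,130)
w=lambda n:tuple(json.load(open(f'pics/{n}.json')))
o=[(w('w2'),[(60,15.5,40),(60,-15.5,40),(-60,7,40),(-60,-7,40)],[c5(196,85),c5(331,80),c5(243,580),c5(297,578)])]
p,r=fit(flat2w,o,[447,197,1.36]);print('wedge',p,np.degrees(p[2]));print(r)
o=[(w('w4'),[(50,13,42),(50,-13,42),(-50,13,42),(-50,-13,42),(22,-3,82),(22,-13,82),(-22,-3,82),(-22,-13,82)],
 [c7(231,90),c7(335,90),c7(231,471),c7(335,470),c7(298,235),c7(337,235),c7(297,412),c7(337,412)])]
p,r=fit(flat2w,o,[515,-337,1.1]);print('loose',p,np.degrees(p[2]));print(r); print('tab',flat2w(p,[0,-8,62]))
o=[(w('w3'),[(50,-63,34),(50,-63,0),(-50,-49,0),(115,83,0),(115,-82,0)],[c6b(330,162),c6b(320,95),c6b(248,418),c6(66,58),c6(720,45)])]
p,r=fit(bed2w,o,[521,-20,.03]);print('bed',p,np.degrees(p[2]));print(r)
for y in (-13,-10): print(y,proj(w('w3'),bed2w(p,[(50,y,42),(50,y,0),(-50,y,42)])), c6b(115,177),c6b(112,92))
E
python3 m1.py
```

```text
wedge [445.47 196.88   1.37] 78.70950868737627
[[-0.58 -1.32]
 [ 0.5  -0.68]
 [-0.42  1.17]
 [ 0.49  1.45]]
loose [ 513.46 -337.58    1.08] 62.0670888561301
[[-0.1  -0.23]
 [ 0.23 -0.24]
 [ 0.77  0.04]
 [-0.34  0.29]
 [-0.71 -0.88]
 [ 0.52 -0.86]
 [-0.49  1.28]
 [ 0.2   1.29]]
tab [[ 520.53 -341.33   62.  ]]
bed [519.71 -19.08   0.02] 1.0710991390076328
[[ 0.29 -0.01]
 [-0.   -1.1 ]
 [ 0.01  0.78]
 [-1.33 -0.14]
 [ 0.49  0.4 ]]
-13 [[269.17 165.5 ]
 [270.71 147.24]
 [271.32 235.22]] (272.6, 165.0) (272.0, 148.0)
-10 [[266.34 165.5 ]
 [268.13 147.24]
 [268.91 235.21]] (272.6, 165.0) (272.0, 148.0)
```

All the fits agree to within about 2 mm. I'll go down over the tab, partly closed so the fingers stay clear of the tub.

Emit:
arm_command([
  {"xyz":[0.001,-0.002,-0.026],"turn":[0,0,0]},
  {"xyz":[0.001,-0.002,-0.026],"turn":[0,0,0]},
  {"xyz":[0,0,-0.026],"turn":[0,0,0]},
  {"xyz":[0,0,-0.026],"turn":[0,0,0]},
  {"xyz":[0,0,-0.02],"turn":[0,0,0]},
  {"xyz":[0,0,0],"turn":[0,0,0]},
], gripper=0.45, force=25)

```text
clock: 4.6
eef_pos: [520.6, -340.3, 91.3]
eef_rot: [-3.14, -0.0, 1.086]
wrist_force: [0.2, 0.9, 1.6]
finger_gap: 51.9
```

```bash
python3 snap.py w5
```

```text
4.6 [ 520.6 -340.3   91.3] [-3.1398e+00 -3.0000e-04  1.0857e+00] [-0.64  0.55  1.4   0.    1.19 -0.15] [0.2 0.9 1.6] 51.86552406327419
```

View pics/w5.png

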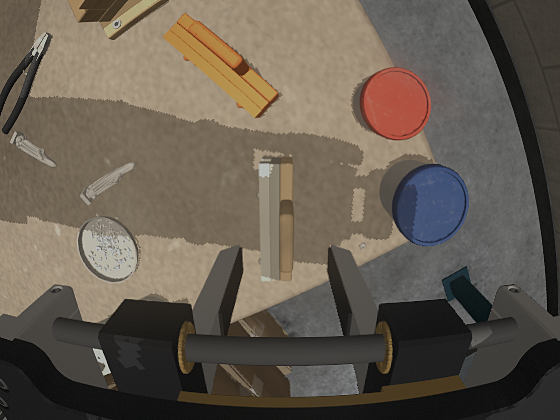

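The tab at (286,240) is centred between the fingers at (243,·) and (328,·). I'll lower and grip.

Emit:
arm_command([
  {"xyz":[0,0,-0.017],"turn":[0,0,0]},
  {"xyz":[0,0,-0.017],"turn":[0,0,0]},
  {"xyz":[0,0,0],"turn":[0,0,0]},
])

```text
clock: 5.03
eef_pos: [519.9, -341.1, 56.1]
eef_rot: [-3.139, -0.0, 1.085]
wrist_force: [0.1, -0.7, 0.1]
finger_gap: 51.7
```

Emit:
arm_command([
  {"xyz":[0,0,0],"turn":[0,0,0]},
  {"xyz":[0,0,0],"turn":[0,0,0]},
  {"xyz":[0,0,0],"turn":[0,0,0]},
  {"xyz":[0,0,0],"turn":[0,0,0]},
  {"xyz":[0,0,0],"turn":[0,0,0]},
  {"xyz":[0,0,0],"turn":[0,0,0]},
], gripper=1, force=25)

```text
clock: 5.78
eef_pos: [520.7, -341.7, 58.1]
eef_rot: [3.141, 0.0, 1.085]
wrist_force: [0.3, 0.7, 2.1]
finger_gap: 9.4
```

Emit:
arm_command([
  {"xyz":[0,0,0.02],"turn":[0,0,0]},
  {"xyz":[0,0,0.03],"turn":[0,0,0]},
  {"xyz":[0,0,0.03],"turn":[0,0,0]},
  {"xyz":[0,0,0.03],"turn":[0,0,0]},
  {"xyz":[0,0,0.03],"turn":[0,0,0]},
  {"xyz":[0,0,0],"turn":[0,0,0]},
])

```text
clock: 6.52
eef_pos: [521.4, -342.2, 201.2]
eef_rot: [3.137, 0.001, 1.085]
wrist_force: [0.3, -0.0, -1.2]
finger_gap: 9.3
```

```bash
python3 snap.py w6
```

```text
6.525 [ 521.4 -342.2  201.2] [3.1367e+00 8.0000e-04 1.0848e+00] [-0.64  0.46  1.28  0.    1.4  -0.15] [ 0.3 -0.  -1.2] 9.337742521963767
```

View pics/w6.png

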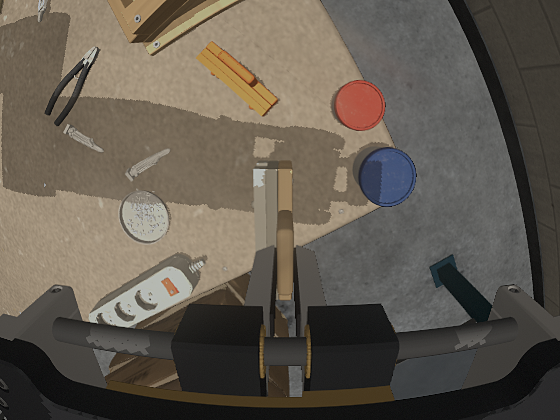

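The half is held, with its body end at (272,165) and its tab between the fingers. I'll predict where the corners should appear to check that it hasn't tilted in the grip.

Run:
```python
from h import *
import json
n=tuple(json.load(open('pics/w6.json')))
Rt=R.from_euler('xyz',n[1]).as_matrix()
# object axes in tool: x=+x, y=-y, z=-z ; tab pt at tool (0,0,-4)
def pt(P,dx=0,dz=0,th=0):
    P=np.array(P,float)-[0,-8,62]
    P=P@R.from_euler('y',th).as_matrix().T
    q=np.c_[P[:,0]+dx,-P[:,1],-P[:,2]-4+dz]
    return q@Rt.T+n[0]
P=[(50,13,42),(50,-13,42),(50,13,0),(50,-13,0),(22,-3,82),(22,-13,82),(22,-3,42)]
for th in (0,.1): print(proj(n,pt(P,th=th)).round(1).tolist())
import cv2
t=cv2.imread("pics/w6.png")
cv2.imwrite("pics/c8.png",cv2.resize(t[145:305,230:330],None,fx=3.7,fy=3.7,interpolation=cv2.INTER_CUBIC))
```

```text
[[253.1, 168.3], [292.7, 168.2], [258.3, 159.9], [291.5, 159.8], [276.1, 229.3], [294.0, 229.3], [277.7, 209.2]]
[[253.9, 170.5], [292.5, 170.4], [258.9, 167.0], [291.3, 167.0], [276.2, 224.8], [294.0, 224.8], [277.8, 211.3]]
```

View pics/c8.png

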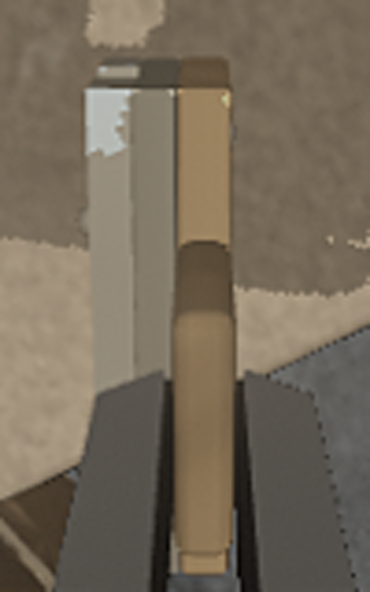

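No tilt and no slip: predicted and observed corners match to about 0.5 px. Next I'll compute the placement poses.

Run:
```python
from h import *
b=(520,-19.5,0.022)
Rt=bedR(b[2])@np.diag([1,-1,-1])
print(R.from_matrix(Rt).as_euler('xyz'), 'axes bed', bedR(b[2]).round(3).tolist())
for P in [(4,-39,58+75),(4,-39,58+10),(4,-39,58)]: print(P,bed2w(b,P).round(1))
from scipy.spatial.transform import Rotation as R
Rc=R.from_euler('xyz',[3.137,.001,1.085])
Rd=R.from_matrix(Rt)
Rm=R.from_rotvec([0,0,-1.063])*Rc
print('rest turn',(Rd*Rm.inv()).as_rotvec())
```

```text
[ 3.14159265 -0.38397244  0.022     ] axes bed [[0.927, -0.022, -0.375], [0.02, 1.0, -0.008], [0.375, 0.0, 0.927]]
(4, -39, 133) [[474.8 -59.5 177.8]]
(4, -39, 68) [[499.1 -59.  117.5]]
(4, -39, 58) [[502.8 -58.9 108.3]]
rest turn [ 0.01300427 -0.3847788   0.00087949]
```

Emit:
arm_command([
  {"xyz":[-0.007,0.0353,0.01],"turn":[0,0,-0.152]},
  {"xyz":[-0.007,0.0353,0.01],"turn":[0,0,-0.152]},
  {"xyz":[-0.007,0.0353,0],"turn":[0,0,-0.152]},
  {"xyz":[-0.007,0.0353,0],"turn":[0,0,-0.152]},
  {"xyz":[-0.007,0.0353,0],"turn":[0,0,-0.152]},
  {"xyz":[-0.007,0.0353,0],"turn":[0,0,-0.152]},
  {"xyz":[-0.007,0.0353,-0.01],"turn":[0,0,-0.151]},
  {"xyz":[-0.007,0.0353,-0.01],"turn":[0.004,-0.128,0]},
  {"xyz":[0,0,0],"turn":[0.004,-0.128,0]},
  {"xyz":[0,0,0],"turn":[0.004,-0.128,0]},
  {"xyz":[0,0,0],"turn":[0,0,0]},
  {"xyz":[0,0,0],"turn":[0,0,0]},
])

```text
clock: 8.07
eef_pos: [464.7, -59.4, 197.8]
eef_rot: [-3.138, -0.382, 0.021]
wrist_force: [0.4, 1.1, -1.1]
finger_gap: 9.5
```

```bash
python3 snap.py w7
```

```text
8.075 [464.7 -59.4 197.8] [-3.1376 -0.3816  0.0208] [-0.27 -0.12  2.01  0.14  0.89  1.2 ] [ 0.4  1.1 -1.1] 9.536349792709295
```

View pics/w7.png

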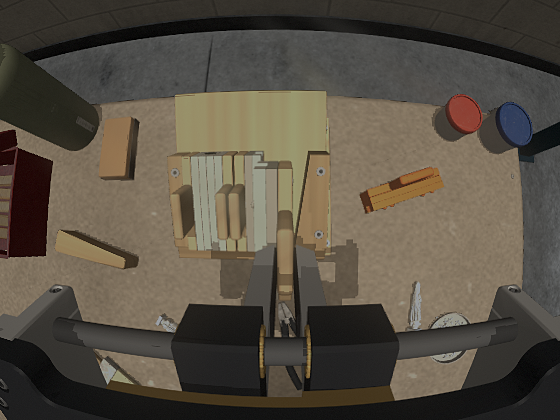

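This view is square to the bed. The held half (250–292, ~165) is above the gap beside the mate. I'll enlarge it to refit the bed.

Run:
```python
import cv2
t=cv2.imread("pics/w7.png")
cv2.imwrite("pics/c9.png",cv2.resize(t[85:205,165:340],None,fx=4.5,fy=4.5,interpolation=cv2.INTER_CUBIC))
```

```text
(no output)
```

View pics/c9.png

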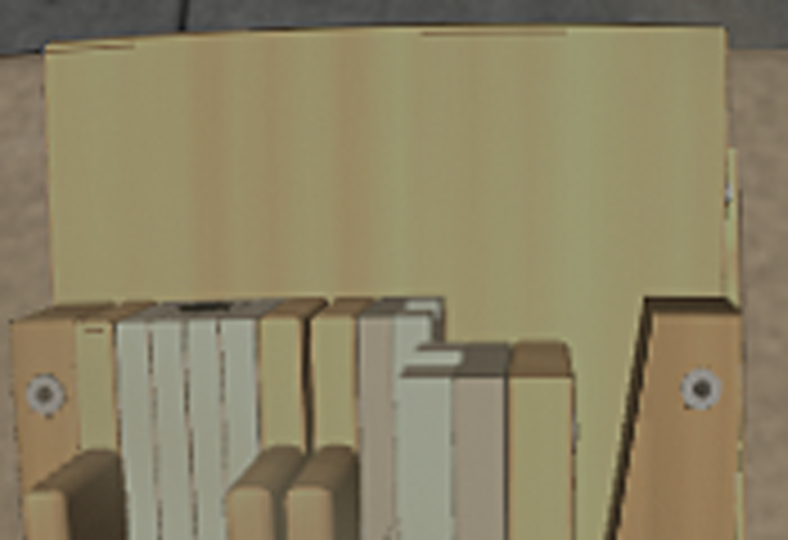

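Run:
```python
from h import *
import json
np.set_printoptions(precision=2,suppress=True)
t=lambda k,ox,oy:(lambda x,y:((x+.5)/k-.5+ox,(y+.5)/k-.5+oy))
c=t(4.5,165,85)
n=tuple(json.load(open('pics/w7.json')))
o=[(n,[(50,-63,34),(50,-63,0),(115,83,0),(115,-82,0)],[c(648,312),c(645,297),c(46,46),c(724,27)])]
p,r=fit(bed2w,o,[520,-19.5,.022]);print('bed',p);print(r)
for lab,px,z in [('mate face bot',c(443,298),0),('mate back top',c(312,318),42),('mate front top',c(433,318),42)]:
    s=least_squares(lambda q:proj(n,bed2w(p,[q[0],q[1],z]))[0]-px,[50,0]);print(lab,s.x)
T=np.array(n[0]);Rt=R.from_euler('xyz',n[1]).as_matrix()
# held tab point now in bed coords
q=T-4*Rt[:,2]
print('tab in bed',bedR(p[2]).T@(q-[p[0],p[1],53]), 'rel rot',R.from_matrix(bedR(p[2]).T@Rt@np.diag([1,-1,-1])).as_rotvec())
print('held pix pred',proj(n,np.array([[50,21,-62],[50,-5,-62]])@np.diag([1,-1,-1])@Rt.T+q), c(418,345),c(570,343))
```

```text
bed [519.27 -18.55   0.02]
[[ 0.96  0.2 ]
 [-0.56 -0.16]
 [-0.82 -0.28]
 [ 0.29  0.11]]
mate face bot [ 49.48 -15.26]
mate back top [50.04  9.75]
mate front top [ 49.75 -16.13]
tab in bed [  2.98 -39.79 158.99] rel rot [0. 0. 0.]
held pix pred [[258.27 159.88]
 [291.49 159.77]] (257.5, 161.27777777777777) (291.27777777777777, 160.83333333333331)
```

Emit:
arm_command([
  {"xyz":[0.0084,0.0002,-0.0208],"turn":[0,0,0]},
  {"xyz":[0.0084,0.0002,-0.0208],"turn":[0,0,0]},
  {"xyz":[0.0084,0.0002,-0.0208],"turn":[0,0,0]},
  {"xyz":[0.0075,0.0002,-0.0185],"turn":[0,0,0]},
  {"xyz":[0,0,0],"turn":[0,0,0]},
])

```text
clock: 8.75
eef_pos: [497.2, -58.2, 115.5]
eef_rot: [-3.137, -0.38, 0.021]
wrist_force: [-0.2, -0.1, -0.8]
finger_gap: 9.8
```

```bash
python3 snap.py w8;python3 - <<'E'
import cv2
t=cv2.imread("pics/w8.png")
cv2.imwrite("pics/c10.png",cv2.resize(t[75:275,165:365],None,fx=3,fy=3,interpolation=cv2.INTER_CUBIC))
E
```

```text
8.75 [497.2 -58.2 115.5] [-3.1368 -0.3801  0.0212] [-0.25  0.07  2.03  0.17  0.68  1.19] [-0.2 -0.1 -0.8] 9.763750581555497
```

View pics/c10.png

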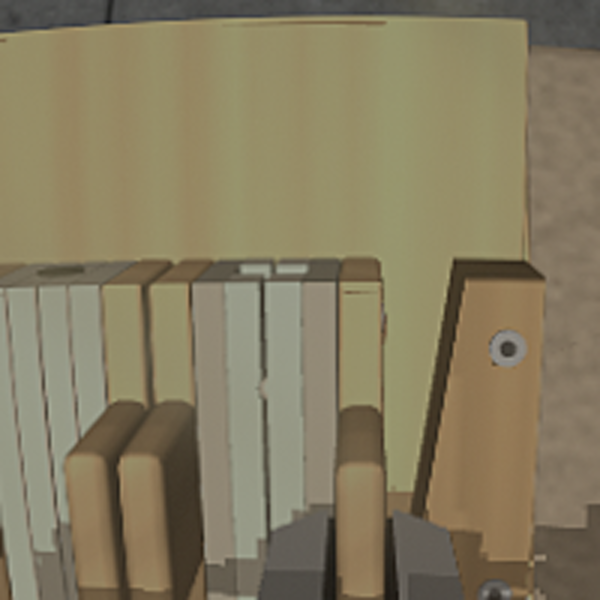

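The half sits parallel to its mate with a small gap at (262,400), and its uphill end is level with the mate's. I'll lower the last ~9 mm slowly.

Emit:
arm_command([
  {"xyz":[0.0008,0,-0.0019],"turn":[0,0,0]},
  {"xyz":[0.0008,0,-0.0019],"turn":[0,0,0]},
  {"xyz":[0.0008,0,-0.0019],"turn":[0,0,0]},
  {"xyz":[0,0,0],"turn":[0,0,0]},
])

```text
clock: 9.3
eef_pos: [499.7, -58.4, 111.3]
eef_rot: [-3.138, -0.384, 0.021]
wrist_force: [-0.4, -0.3, -2.4]
finger_gap: 9.4
```

Emit:
arm_command([
  {"xyz":[0.0004,0,-0.0009],"turn":[0,0,0]},
  {"xyz":[0.0004,0,-0.0009],"turn":[0,0,0]},
  {"xyz":[0,0,0],"turn":[0,0,0]},
])

```text
clock: 9.68
eef_pos: [500.5, -58.4, 109.5]
eef_rot: [-3.138, -0.384, 0.021]
wrist_force: [0.0, -0.5, -1.9]
finger_gap: 9.5
```

Emit:
arm_command([
  {"xyz":[0.0004,0,-0.0009],"turn":[0,0,0]},
  {"xyz":[0.0004,0,-0.0009],"turn":[0,0,0]},
  {"xyz":[0,0,0],"turn":[0,0,0]},
])

```text
clock: 10.05
eef_pos: [501.3, -58.5, 107.7]
eef_rot: [-3.138, -0.384, 0.021]
wrist_force: [-1.8, 0.0, 1.0]
finger_gap: 9.5
```

Emit:
arm_command([
  {"xyz":[0.0004,0,-0.0009],"turn":[0,0,0]},
  {"xyz":[0,0,0],"turn":[0,0,0]},
])

```text
clock: 10.3
eef_pos: [501.4, -58.5, 107.6]
eef_rot: [-3.138, -0.384, 0.021]
wrist_force: [-18.0, -0.8, 18.7]
finger_gap: 9.7
```

It's in contact with the bed, about 24 N square to it. I'll ease off, nudge it towards the mate, and release with a partial opening.

Emit:
arm_command([
  {"xyz":[-0.0003,0.0,0.0007],"turn":[0,0,0]},
  {"xyz":[0,0.001,0.0],"turn":[0,0,0]},
  {"xyz":[0,0.001,0],"turn":[0,0,0]},
  {"xyz":[0,0,0],"turn":[0,0,0]},
])

```text
clock: 10.8
eef_pos: [501.4, -57.0, 107.9]
eef_rot: [-3.139, -0.384, 0.022]
wrist_force: [-11.3, -6.2, 9.8]
finger_gap: 9.6
```

Emit:
arm_command([
  {"xyz":[0,0,0],"turn":[0,0,0]},
  {"xyz":[0,0,0],"turn":[0,0,0]},
  {"xyz":[0,0,0],"turn":[0,0,0]},
  {"xyz":[0,0,0],"turn":[0,0,0]},
], gripper=0.74)

```text
clock: 11.3
eef_pos: [501.5, -56.4, 107.5]
eef_rot: [-3.138, -0.384, 0.021]
wrist_force: [-0.0, 0.5, -0.5]
finger_gap: 24.5
```

```bash
python3 snap.py w9;python3 - <<'E'
import cv2
t=cv2.imread("pics/w9.png")
cv2.imwrite("pics/c11.png",cv2.resize(t[75:325,165:365],None,fx=2.4,fy=2.4,interpolation=cv2.INTER_CUBIC))
E
```

```text
11.3 [501.5 -56.4 107.5] [-3.1377 -0.3841  0.0211] [-0.24  0.09  2.04  0.17  0.65  1.19] [-0.   0.5 -0.5] 24.500173811461302
```

View pics/c11.png

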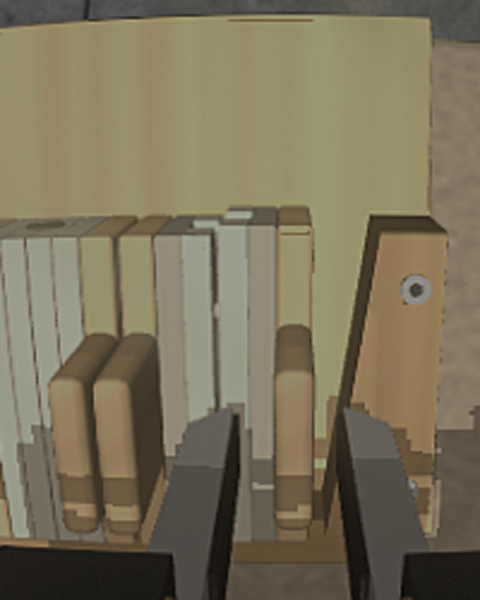

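The half is released and standing flat against its mate. Its uphill end is about 3 mm further uphill than the mate's, within tolerance. I'll check clearance to the bottle before the wedge grasp while lifting away.

Emit:
arm_command([
  {"xyz":[-0.0075,0.0,0.0185],"turn":[0,0,0]},
  {"xyz":[-0.0094,0,0.0232],"turn":[0,0,0]},
  {"xyz":[-0.0094,0,0.0232],"turn":[0,0,0]},
  {"xyz":[-0.0094,0,0.0232],"turn":[0,0,0]},
  {"xyz":[0,0,0.015],"turn":[0,0.128,0]},
])

```text
clock: 11.98
eef_pos: [464.5, -56.6, 211.8]
eef_rot: [-3.135, -0.255, 0.019]
wrist_force: [0.5, -0.4, 0.5]
finger_gap: 24.5
```

```bash
python3 snap.py w10
python3 - <<'E'
from h import *
# ground points for bottle base px in top & top
for px,z in [((166,172),0),((178,168),20),((132,135),200),((121,128),200),((144,128),200)]:
    s=least_squares(lambda q:proj('top',[q[0],q[1],z])[0]-px,[500,200]);print(px,z,s.x)
E
```

```text
11.975 [464.5 -56.6 211.8] [-3.1354 -0.2551  0.0195] [-0.24 -0.06  1.9   0.08  1.06  1.28] [ 0.5 -0.4  0.5] 24.513893550573428
(166, 172) 0 [613.59817804 264.82533189]
(178, 168) 20 [621.15901771 225.41660065]
(132, 135) 200 [656.09018891 285.55263368]
(121, 128) 200 [672.6983689  313.05104022]
(144, 128) 200 [673.6451892  258.37178291]
```

View pics/w10.png

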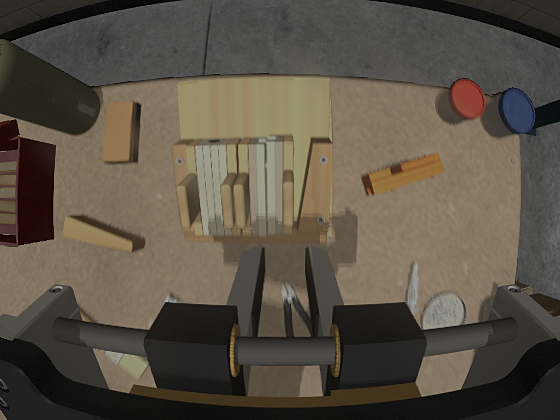

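Emit:
arm_command([
  {"xyz":[0,0.02,0.0],"turn":[0,0.128,0]},
  {"xyz":[0,0.03,0],"turn":[-0.003,0.127,0]},
  {"xyz":[0,0.03,0],"turn":[0,0,0.15]},
  {"xyz":[0,0.03,0],"turn":[0,0,0.15]},
  {"xyz":[-0.002,0.03,0],"turn":[0,0,0.15]},
  {"xyz":[-0.002,0.03,0],"turn":[0,0,0.15]},
  {"xyz":[-0.002,0.03,0],"turn":[0,0,0.15]},
  {"xyz":[-0.002,0.03,0],"turn":[0,0,0.15]},
  {"xyz":[-0.001,0.03,-0.02],"turn":[0,0,0.15]},
  {"xyz":[-0.001,0.033,-0.02],"turn":[0,0,0.15]},
  {"xyz":[0,0,-0.02],"turn":[0,0,0.15]},
  {"xyz":[0,0,0],"turn":[0,0,0]},
], gripper=0.4)

```text
clock: 13.52
eef_pos: [455.0, 236.5, 149.0]
eef_rot: [-3.131, -0.0, 1.37]
wrist_force: [-0.2, -0.9, 0.7]
finger_gap: 56.5
```

```bash
python3 snap.py w11
python3 - <<'E'
import cv2
t=cv2.imread("pics/w11.png")
cv2.imwrite("pics/c12.png",cv2.resize(t[130:330,180:390],None,fx=3,fy=3,interpolation=cv2.INTER_CUBIC))
E
```

```text
13.525 [455.  236.5 149. ] [-3.1309e+00 -4.0000e-04  1.3696e+00] [0.4  0.26 1.67 0.01 1.22 0.6 ] [-0.2 -0.9  0.7] 56.4678340026468
```

View pics/c12.png

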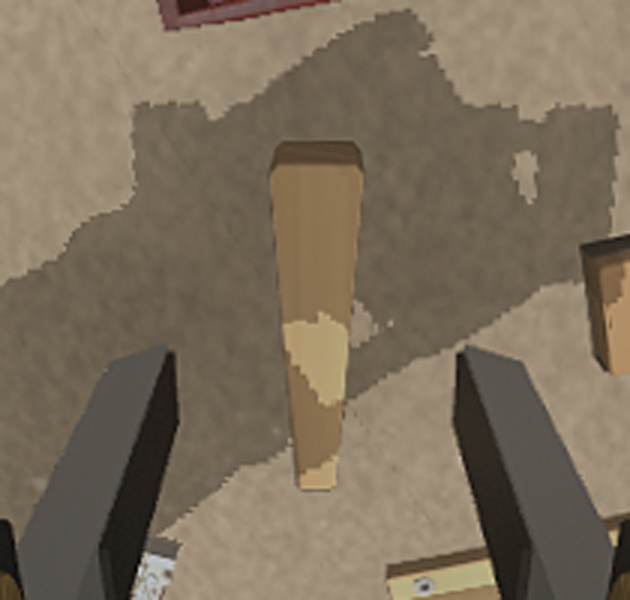

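Run:
```python
from h import *
import json
np.set_printoptions(precision=2,suppress=True)
t=lambda k,ox,oy:(lambda x,y:((x+.5)/k-.5+ox,(y+.5)/k-.5+oy))
c=t(3,180,130)
n=tuple(json.load(open('pics/w11.json')))
o=[(n,[(60,15.5,40),(60,-15.5,40),(-60,7,40),(-60,-7,40)],[c(271,168),c(363,167),c(297,488),c(338,488)])]
p,r=fit(flat2w,o,[446,197,1.37]);print('wedge',p);print(r); print('grasp',flat2w(p,[40,0,28]))
print(proj(n,flat2w(p,[(60,15.5,0),(60,-15.5,0)])),c(283,142),c(352,142))
```

```text
wedge [446.06 196.84   1.37]
[[-0.92 -1.05]
 [ 0.87 -0.71]
 [ 0.37  1.67]
 [-0.35  1.72]]
grasp [[453.96 236.05  28.  ]]
[[271.26 176.92]
 [300.1  176.92]] (274.0, 177.0) (297.0, 177.0)
```

The fit agrees with the earlier one: the wedge is aligned with the tool. I'll descend and grip.

Emit:
arm_command([
  {"xyz":[-0.001,-0.0005,-0.03],"turn":[-0.002,-0.0105,0]},
  {"xyz":[0,0,-0.03],"turn":[0,0,0]},
  {"xyz":[0,0,-0.03],"turn":[0,0,0]},
  {"xyz":[0,0,-0.025],"turn":[0,0,0]},
  {"xyz":[0,0,-0.014],"turn":[0,0,0]},
  {"xyz":[0,0,0],"turn":[0,0,0]},
  {"xyz":[0,0,0],"turn":[0,0,0]},
])

```text
clock: 14.45
eef_pos: [455.4, 236.3, 22.8]
eef_rot: [3.138, -0.002, 1.369]
wrist_force: [-0.1, -0.6, -1.0]
finger_gap: 56.4
```

Emit:
arm_command([
  {"xyz":[0,0,0],"turn":[0,0,0]},
  {"xyz":[0,0,0],"turn":[0,0,0]},
  {"xyz":[0,0,0],"turn":[0,0,0]},
  {"xyz":[0,0,0],"turn":[0,0,0]},
  {"xyz":[0,0,0],"turn":[0,0,0]},
], gripper=1, force=30)

```text
clock: 15.08
eef_pos: [454.8, 236.1, 21.8]
eef_rot: [3.14, -0.001, 1.37]
wrist_force: [-1.8, 0.7, 3.9]
finger_gap: 26.9
```

Emit:
arm_command([
  {"xyz":[0,0,0.02],"turn":[0,0,0]},
  {"xyz":[0,0,0.03],"turn":[0,0,0]},
  {"xyz":[0,0,0.04],"turn":[0,0,0]},
  {"xyz":[0,0,0.04],"turn":[0,0,0]},
  {"xyz":[0,0,0.04],"turn":[0,0,0]},
  {"xyz":[0,0,0.02],"turn":[0,0,0]},
  {"xyz":[0,0,0],"turn":[0,0,0]},
])

```text
clock: 15.95
eef_pos: [455.2, 236.2, 212.6]
eef_rot: [3.138, -0.003, 1.37]
wrist_force: [0.0, -0.2, -1.6]
finger_gap: 26.8
```

```bash
python3 snap.py w12
python3 - <<'E'
import cv2
t=cv2.imread("pics/w12.png")
cv2.imwrite("pics/c13.png",cv2.resize(t[150:340,180:390],None,fx=3,fy=3,interpolation=cv2.INTER_CUBIC))
E
```

```text
15.95 [455.2 236.2 212.6] [ 3.1376e+00 -2.6000e-03  1.3697e+00] [ 0.41  0.2   1.6  -0.    1.34  0.61] [ 0.  -0.2 -1.6] 26.774131672244184
```

View pics/c13.png

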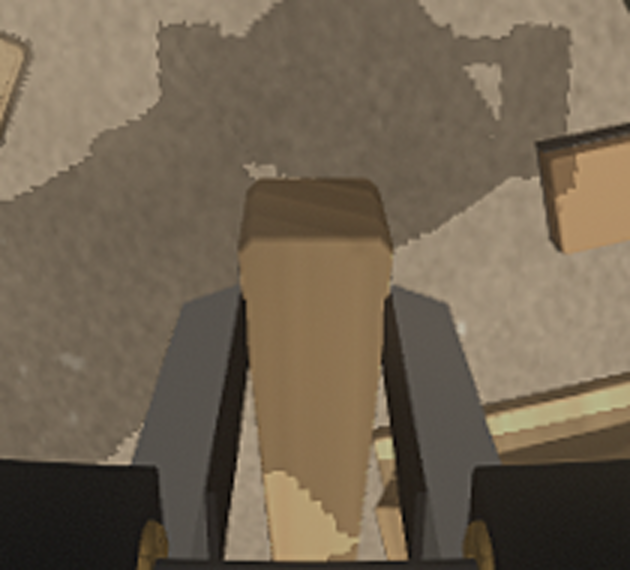

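```bash
cat > fitheld.py <<'E'
from h import *
import json
np.set_printoptions(precision=3,suppress=True)
def heldfit(name,P,px,q0=(-40,0,-8,0,0)):
    n=tuple(json.load(open(f'pics/{name}.json')))
    Rt=R.from_euler('xyz',n[1]).as_matrix()
    def f(q): # wedge mid in tool (x,y,z), pitch about tool y, yaw about tool z
        Rr=R.from_euler('zy',[q[4],q[3]]).as_matrix()@np.diag([1,-1,-1])
        return (proj(n,(np.array(P)@Rr.T+q[:3])@Rt.T+n[0])-px)
    g=lambda q:np.r_[f(q).ravel(),(np.array(q)-q0)/[20,3,8,.1,.1]*.3]
    s=least_squares(g,q0,x_scale=[1,1,1,.02,.02]);print('mid in tool',s.x);print(f(s.x));return s.x
E
python3 - <<'E'
from fitheld import *
c=lambda x,y:((x+.5)/3-.5+180,(y+.5)/3-.5+150)
heldfit('w12',[(60,15.5,20),(60,-15.5,20),(60,15.5,-20),(60,-15.5,-20)],[c(241,245),c(392,243),c(257,180),c(377,180)])
E
```

```text
mid in tool [-45.264   0.604  19.444   0.053  -0.008]
[[ 0.539 -0.186]
 [-0.362  0.109]
 [-0.997  0.208]
 [ 0.785 -0.114]]
```

```bash
sed -i 's#\[20,3,8,.1,.1\]\*.3#[20,3,.5,.05,.1]#' fitheld.py
python3 - <<'E'
from fitheld import *
c=lambda x,y:((x+.5)/3-.5+180,(y+.5)/3-.5+150)
heldfit('w12',[(60,15.5,20),(60,-15.5,20),(60,15.5,-20),(60,-15.5,-20)],[c(241,245),c(392,243),c(257,180),c(377,180)],(-40,0,2,0,0))
E
```

```text
mid in tool [-40.557   0.487   2.215   0.012  -0.007]
[[-1.536 -0.562]
 [ 1.698 -0.218]
 [-2.41   0.696]
 [ 2.18   0.421]]
```

Run:
```python
import cv2
t=cv2.imread("pics/w10.png")
cv2.imwrite("pics/c14.png",cv2.resize(t[70:245,168:340],None,fx=4.4,fy=4.4,interpolation=cv2.INTER_CUBIC)[:,:][:600])
cv2.imwrite("pics/c15.png",cv2.resize(t[125:245,230:340],None,fx=5,fy=5,interpolation=cv2.INTER_CUBIC))
```

```text
(no output)
```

View pics/c14.png

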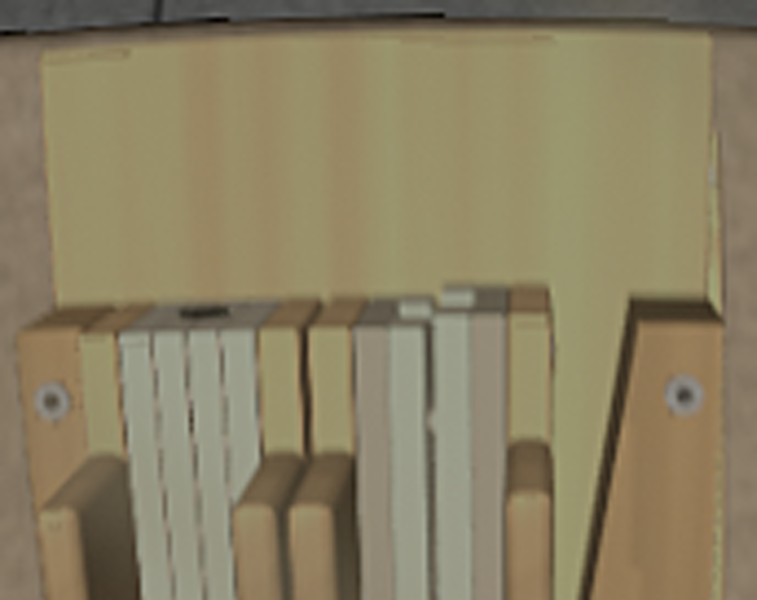

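View pics/c15.png

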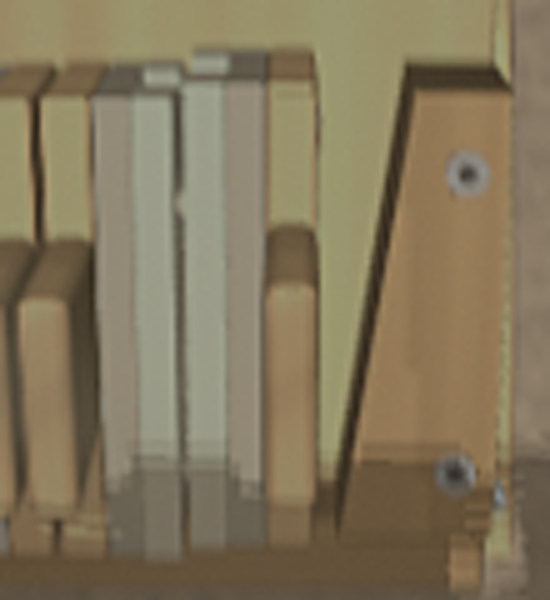

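Run:
```python
from h import *
import json
np.set_printoptions(precision=2,suppress=True)
t=lambda k,ox,oy:(lambda x,y:((x+.5)/k-.5+ox,(y+.5)/k-.5+oy))
c=t(4.4,168,70);d=t(5,230,125)
n=tuple(json.load(open('pics/w10.json')))
o=[(n,[(50,-63,34),(50,-63,0),(115,83,0),(115,-82,0)],[c(634,318),c(631,298),c(42,58),c(711,36)])]
p,r=fit(bed2w,o,[520,-19.5,.022]);print('bed',p);print(r)
f=lambda q,P: bed2w(p,flat2w(q,P))
o=[(n,[(50,-13,42),(50,-13,0),(50,13,42),(-50,-13,42)],[c(551,312),c(549,288),c(437,312),d(316,545)])]
q,r=fit(f,o,[4,-28,0]);print('loose in bed',q,'tab y',q[1]-8);print(r)
for lab,px,z in [('mate face top',c(430,326),42),('mate back top',c(312,330),42),('cheek low top',d(345,530),34)]:
    s=least_squares(lambda q:proj(n,bed2w(p,[q[0],q[1],z]))[0]-px,[50,0]);print(lab,s.x)
```

```text
bed [517.73 -19.48   0.02]
[[ 1.33  1.36]
 [-0.4  -0.58]
 [-0.99 -0.41]
 [ 0.12 -0.1 ]]
loose in bed [  3.9  -30.26  -0.  ] tab y -38.26300605133318
[[ 0.52  0.44]
 [ 0.22 -1.87]
 [-0.63  0.53]
 [-0.13 -0.1 ]]
mate face top [ 51.31 -16.39]
mate back top [50.86  9.74]
cheek low top [-46.79 -49.79]
```

```bash
cat > wtgt.py <<'E'
from h import *
np.set_printoptions(precision=4,suppress=True)
b=(518.8,-19.1,0.021)
def tgt(mid,tyaw=-.075,off=(-40.5,-0.5,-2.2)):
    Rz=R.from_euler('z',tyaw).as_matrix()
    P=np.array(mid)-Rz@np.array(off)
    return bed2w(b,P)[0], R.from_matrix(bedR(b[2])@Rz@np.diag([1,-1,-1]))
E
python3 - <<'E'
from wtgt import *
for m in [(95,-56.5,80),(95,-56.5,21)]:
    P,Rr=tgt(m);print(m,P,Rr.as_euler('xyz'))
Rc=R.from_euler('xyz',[3.1376,-.0026,1.3697])
Rm=R.from_rotvec([0,0,-1.42])*Rc
print((Rr*Rm.inv()).as_rotvec()); print(bedR(b[2])@R.from_euler('z',-.068).as_matrix())
E
```

```text
(95, -56.5, 80) [614.7887 -76.133  179.9451] [-3.1113 -0.3828 -0.0599]
(95, -56.5, 21) [636.8856 -75.6689 125.2412] [-3.1113 -0.3828 -0.0599]
[ 0.0128 -0.3815 -0.0028]
[[ 0.9263  0.042  -0.3745]
 [-0.0485  0.9988 -0.0079]
 [ 0.3737  0.0255  0.9272]]
```

Emit:
arm_command([
  {"xyz":[0,-0.0347,0],"turn":[0,0,-0.158]},
  {"xyz":[0,-0.0347,0],"turn":[0,0,-0.158]},
  {"xyz":[0,-0.0347,0],"turn":[0,0,-0.158]},
  {"xyz":[0.024,-0.0347,0.001],"turn":[0,0,-0.158]},
  {"xyz":[0.024,-0.0347,0.001],"turn":[0,0,-0.158]},
  {"xyz":[0.024,-0.0347,0.001],"turn":[0,0,-0.158]},
  {"xyz":[0.024,-0.0347,0],"turn":[0,0,-0.158]},
  {"xyz":[0.024,-0.0347,0],"turn":[0,0,-0.158]},
  {"xyz":[0.024,-0.0347,0],"turn":[0,0,-0.158]},
  {"xyz":[0,0,0],"turn":[0.0043,-0.127,-0.001]},
  {"xyz":[0,0,0],"turn":[0.0043,-0.127,-0.001]},
  {"xyz":[0,0,0],"turn":[0.0043,-0.127,-0.001]},
])

```text
clock: 17.5
eef_pos: [598.3, -76.4, 212.9]
eef_rot: [-3.108, -0.383, -0.063]
wrist_force: [0.9, 0.0, -1.0]
finger_gap: 26.8
```

Emit:
arm_command([
  {"xyz":[0,0,0],"turn":[0,0,0]},
  {"xyz":[0,0,0],"turn":[0,0,0]},
])

```text
clock: 17.75
eef_pos: [598.9, -76.3, 214.2]
eef_rot: [-3.109, -0.378, -0.062]
wrist_force: [-0.2, 0.4, -0.9]
finger_gap: 26.9
```

```bash
python3 snap.py w13
python3 - <<'E'
from wtgt import *
import json
n=json.load(open('pics/w13.json'));P,Rr=tgt((95,-56.5,80))
Rc=R.from_euler('xyz',n[1]);print('turn left',(Rr*Rc.inv()).as_rotvec(),'shift to z80',P-n[0])
E
```

```text
17.75 [598.9 -76.3 214.2] [-3.1086 -0.3783 -0.062 ] [-0.23  0.18  1.66  0.12  0.94  1.34] [-0.2  0.4 -0.9] 26.936550291000717
turn left [-0.0028 -0.0044  0.0011] shift to z80 [ 15.9026   0.1656 -34.2666]
```

View pics/w13.png

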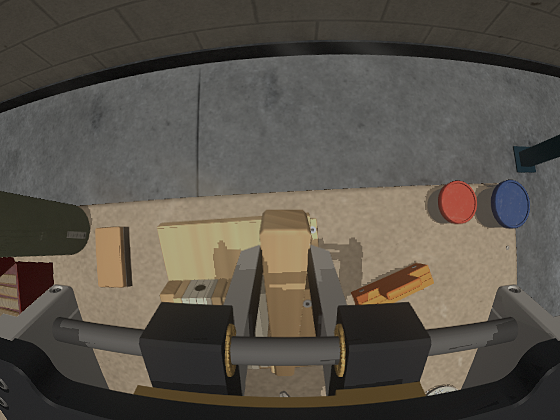

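The wedge is held above the gap, but the wrist view of the gap is blocked by the gripper. I'll lower to just above the cheek's top and check with the fixed cameras.

Emit:
arm_command([
  {"xyz":[0.008,0,-0.018],"turn":[-0.0028,-0.0044,0.001]},
  {"xyz":[0.008,0,-0.017],"turn":[0,0,0]},
  {"xyz":[0.0075,0,-0.0185],"turn":[0,0,0]},
  {"xyz":[0,0,0],"turn":[0,0,0]},
  {"xyz":[0,0,0],"turn":[0,0,0]},
])

```text
clock: 18.42
eef_pos: [622.4, -76.3, 161.5]
eef_rot: [-3.111, -0.386, -0.06]
wrist_force: [-0.5, 0.6, -1.0]
finger_gap: 26.5
```

```bash
python3 snap.py w14
python3 - <<'E'
from cell import *
import cv2
from wtgt import *
import json
n=json.load(open('pics/w14.json'));P,Rr=tgt((95,-56.5,60))
Rc=R.from_euler('xyz',n[1]);print('turn left',(Rr*Rc.inv()).as_rotvec(),'shift to z60',P-n[0])
s=camera('scene')['color'][:,:,::-1];t=camera('top')['color'][:,:,::-1]
a=cv2.resize(s[165:265,195:305],None,fx=6,fy=6,interpolation=cv2.INTER_CUBIC)
cv2.imwrite('pics/c16.png',a)
a=cv2.resize(t[140:250,215:325],None,fx=5.4,fy=5.4,interpolation=cv2.INTER_CUBIC)
cv2.imwrite('pics/c17.png',a)
E
```

```text
18.425 [622.4 -76.3 161.5] [-3.1112 -0.3858 -0.06  ] [-0.22  0.28  1.66  0.12  0.82  1.34] [-0.5  0.6 -1. ] 26.47639378796874
turn left [0.0001 0.0029 0.0001] shift to z60 [-0.1578  0.2964 -0.1015]
```

View pics/c16.png

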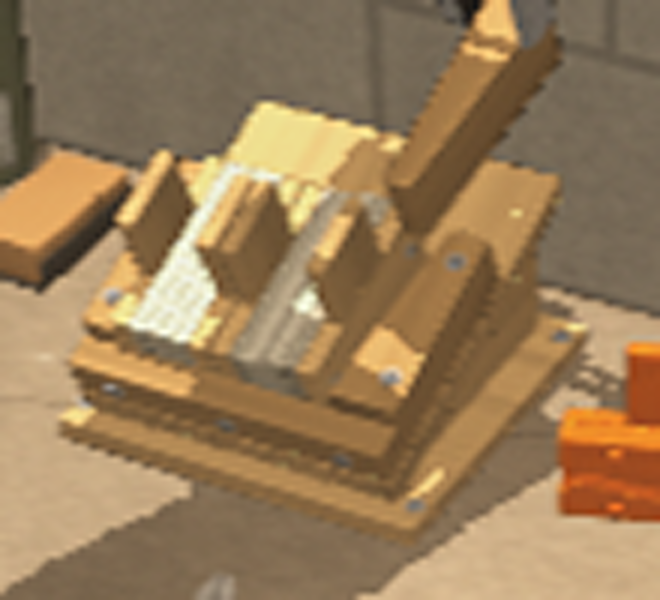

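View pics/c17.png

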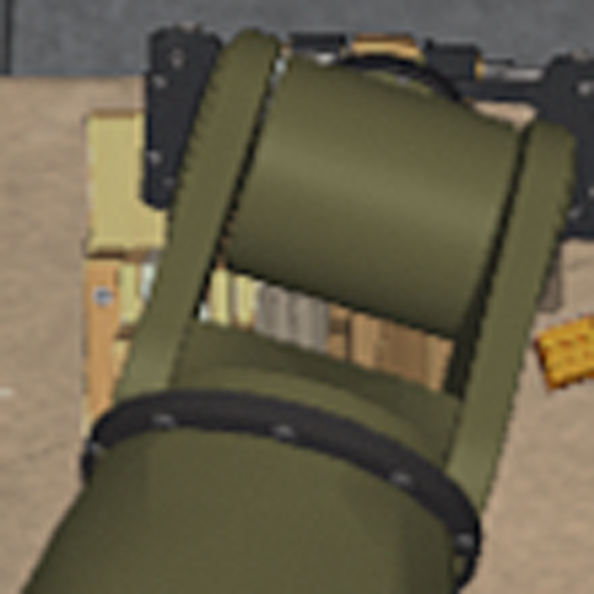

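Run:
```python
from wtgt import *
Rw=R.from_euler('z',-.068).as_matrix()
c=lambda q:((q-[195,165]+.5)*6-.5).round(0).tolist()
P=np.array([(-60,7,20),(-60,-7,20),(-60,7,-20),(-60,-7,-20)])@Rw.T+[95,-56.5,60]
print('wedge thin',c(proj('scene',bed2w(b,P))))
print('cheek',c(proj('scene',bed2w(b,[(50,-63,34),(-50,-49,34)]))),'half back top uphill, low, mid tab',c(proj('scene',bed2w(b,[(53.9,-43.3,42),(-46,-43.3,42),(-18,-43,82),(26,-43,82)]))))
```

```text
wedge thin [[378.0, 185.0], [405.0, 194.0], [398.0, 239.0], [424.0, 248.0]]
cheek [[448.0, 231.0], [324.0, 397.0]] half back top uphill, low, mid tab [[410.0, 204.0], [312.0, 377.0], [319.0, 275.0], [363.0, 198.0]]
```

The view is consistent to about a pixel: the thin end is over the gap at crop (395,190). I'll lower in steps.

Emit:
arm_command([
  {"xyz":[0.0037,0,-0.0093],"turn":[0,0,0]},
  {"xyz":[0.0037,0,-0.0093],"turn":[0,0,0]},
  {"xyz":[0,0,0],"turn":[0,0,0]},
])

```text
clock: 18.95
eef_pos: [629.4, -76.1, 141.2]
eef_rot: [-3.111, -0.384, -0.06]
wrist_force: [0.1, -0.8, -0.8]
finger_gap: 27.1
```

Emit:
arm_command([
  {"xyz":[0.0037,0,-0.0093],"turn":[0,0,0]},
  {"xyz":[0.0019,0,-0.0046],"turn":[0,0,0]},
  {"xyz":[0,0,0],"turn":[0,0,0]},
])

```text
clock: 19.32
eef_pos: [635.2, -76.2, 128.1]
eef_rot: [-3.111, -0.385, -0.06]
wrist_force: [-0.1, -0.1, 0.3]
finger_gap: 26.8
```

```bash
python3 snap.py w15
python3 - <<'E'
from cell import *
import cv2
from wtgt import *
import json
n=json.load(open('pics/w15.json'));P,Rr=tgt((95,-56.5,20))
Rc=R.from_euler('xyz',n[1]);print('turn left',(Rr*Rc.inv()).as_rotvec(),'shift to z20',P-n[0],'bed',bedR(b[2]).T@(P-n[0]))
s=camera('scene')['color'][:,:,::-1]
cv2.imwrite('pics/c18.png',cv2.resize(s[165:265,195:305],None,fx=6,fy=6,interpolation=cv2.INTER_CUBIC))
E
```

```text
19.325 [635.2 -76.2 128.1] [-3.1111 -0.3848 -0.0601] [-0.22  0.35  1.66  0.13  0.76  1.33] [-0.1 -0.1  0.3] 26.811549817383998
turn left [-0.0001  0.0019  0.0002] shift to z20 [ 2.0848  0.5338 -3.754 ] bed [ 0.5367  0.4899 -4.2657]
```

View pics/c18.png

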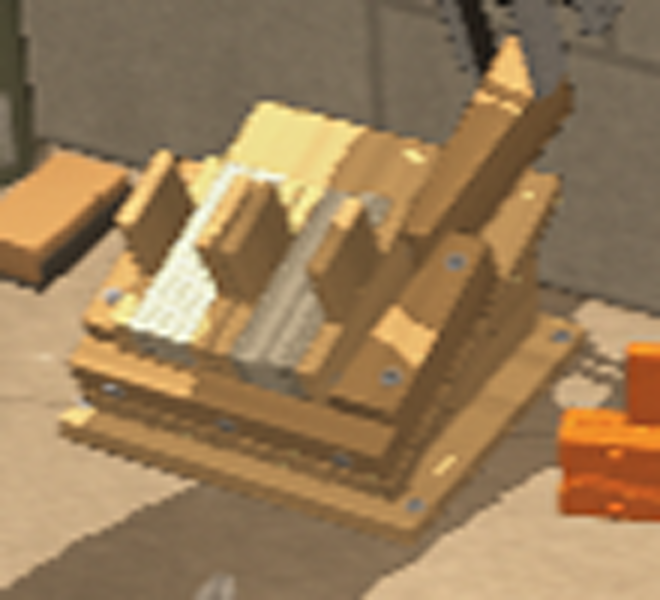

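View pics/w15.png

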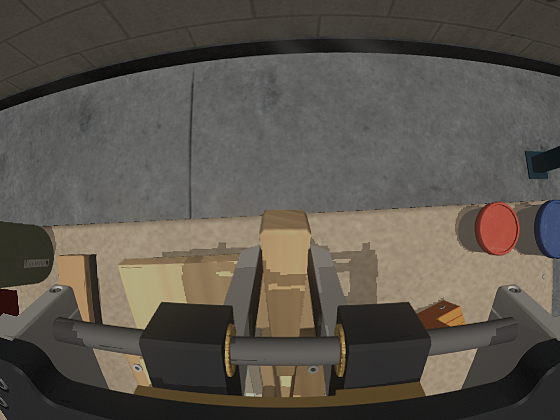

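The thin end has gone into the gap behind the half without contact. About 4 mm to the bed remain.

Emit:
arm_command([
  {"xyz":[0.0008,0,-0.0019],"turn":[0,0,0]},
  {"xyz":[0.0004,0,-0.0009],"turn":[0,0,0]},
  {"xyz":[0,0,0],"turn":[0,0,0]},
])

```text
clock: 19.8
eef_pos: [636.5, -76.2, 125.8]
eef_rot: [-3.111, -0.386, -0.06]
wrist_force: [0.5, -0.3, -0.9]
finger_gap: 27.2
```

Emit:
arm_command([
  {"xyz":[0.0004,0,-0.0009],"turn":[0,0,0]},
  {"xyz":[0,0,0],"turn":[0,0,0]},
])

```text
clock: 20.05
eef_pos: [636.9, -76.2, 124.9]
eef_rot: [-3.111, -0.386, -0.06]
wrist_force: [-0.1, -0.0, -0.7]
finger_gap: 26.6
```

Emit:
arm_command([
  {"xyz":[0.0004,0,-0.0009],"turn":[0,0,0]},
  {"xyz":[0,0,0],"turn":[0,0,0]},
])

```text
clock: 20.3
eef_pos: [637.3, -76.2, 124.0]
eef_rot: [-3.111, -0.386, -0.06]
wrist_force: [-0.1, -0.7, -0.9]
finger_gap: 26.6
```

Emit:
arm_command([
  {"xyz":[0.0004,0,-0.0009],"turn":[0,0,0]},
  {"xyz":[0,0,0],"turn":[0,0,0]},
])

```text
clock: 20.55
eef_pos: [637.9, -76.3, 123.5]
eef_rot: [-3.111, -0.386, -0.06]
wrist_force: [-1.2, 1.1, 2.1]
finger_gap: 27.2
```

Light contact with the bed. I'll slide downhill along the wedge's length.

Emit:
arm_command([
  {"xyz":[-0.0046,0.0002,-0.0016],"turn":[0,0,0]},
  {"xyz":[-0.0046,0.0002,-0.0019],"turn":[0,0,0]},
  {"xyz":[-0.0046,0.0002,-0.0019],"turn":[0,0,0]},
  {"xyz":[-0.0046,0.0002,-0.0019],"turn":[0,0,0]},
  {"xyz":[0,0,0],"turn":[0,0,0]},
])

```text
clock: 21.18
eef_pos: [618.9, -75.5, 115.9]
eef_rot: [-3.111, -0.385, -0.06]
wrist_force: [-1.2, -0.2, 4.7]
finger_gap: 26.9
```

Emit:
arm_command([
  {"xyz":[-0.0046,0.0002,-0.0019],"turn":[0,0,0]},
  {"xyz":[-0.0046,0.0002,-0.0019],"turn":[0,0,0]},
  {"xyz":[0,0,0],"turn":[0,0,0]},
])

```text
clock: 21.55
eef_pos: [610.1, -74.9, 112.3]
eef_rot: [-3.111, -0.386, -0.06]
wrist_force: [-0.2, 2.0, 6.4]
finger_gap: 27.2
```

Emit:
arm_command([
  {"xyz":[-0.0028,0.0002,-0.001],"turn":[0,0,0]},
  {"xyz":[-0.0028,0.0002,-0.001],"turn":[0,0,0]},
  {"xyz":[0,0,0],"turn":[0,0,0]},
])

```text
clock: 21.92
eef_pos: [605.2, -74.3, 110.7]
eef_rot: [-3.111, -0.388, -0.06]
wrist_force: [6.6, 4.3, 4.2]
finger_gap: 26.8
```

Emit:
arm_command([
  {"xyz":[-0.0028,0.0002,-0.0011],"turn":[0,0,0]},
  {"xyz":[-0.0028,0.0002,-0.0011],"turn":[0,0,0]},
  {"xyz":[0,0,0],"turn":[0,0,0]},
])

```text
clock: 22.3
eef_pos: [600.5, -73.7, 109.4]
eef_rot: [-3.111, -0.391, -0.06]
wrist_force: [11.5, 5.8, 7.8]
finger_gap: 27.2
```

The axial force has risen to ~14 N, so the wedge is seating. I'll let go and snap a view.

Emit:
arm_command([
  {"xyz":[0,0,0],"turn":[0,0,0]},
  {"xyz":[0,0,0],"turn":[0,0,0]},
  {"xyz":[0,0,0],"turn":[0,0,0]},
  {"xyz":[0,0,0],"turn":[0,0,0]},
], gripper=0.5)

```text
clock: 22.8
eef_pos: [598.6, -74.3, 107.5]
eef_rot: [-3.111, -0.385, -0.06]
wrist_force: [-0.7, 0.2, -0.1]
finger_gap: 47.1
```

Emit:
arm_command([
  {"xyz":[-0.0094,0.0,0.0232],"turn":[0,0,0]},
  {"xyz":[-0.0094,0,0.0232],"turn":[0,0,0]},
  {"xyz":[-0.009,0,0.022],"turn":[0,0,0]},
  {"xyz":[0,0,0],"turn":[0,0,0]},
])

```text
clock: 23.3
eef_pos: [571.4, -74.5, 177.7]
eef_rot: [-3.112, -0.388, -0.06]
wrist_force: [-0.1, -0.2, -0.2]
finger_gap: 46.9
```

```bash
python3 snap.py w16
```

```text
23.3 [571.4 -74.5 177.7] [-3.1117 -0.3883 -0.0601] [-0.24  0.15  1.78  0.13  0.83  1.31] [-0.1 -0.2 -0.2] 46.87898443425072
```

View pics/w16.png

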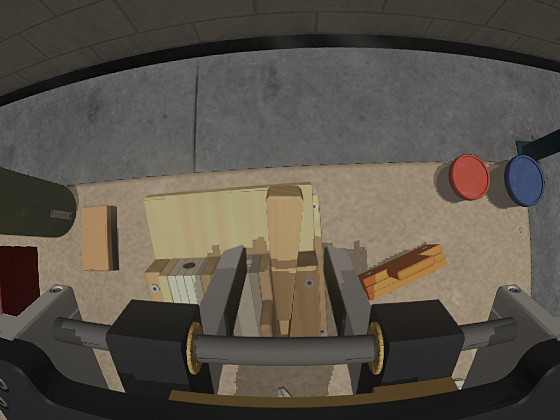

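The wedge stands in the gap, its thick end at about (284,190). I'll measure it.

Run:
```python
import cv2
t=cv2.imread("pics/w16.png")
cv2.imwrite("pics/c19.png",cv2.resize(t[175:345,140:350],None,fx=3.6,fy=3.6,interpolation=cv2.INTER_CUBIC)[:600])
```

```text
(no output)
```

View pics/c19.png

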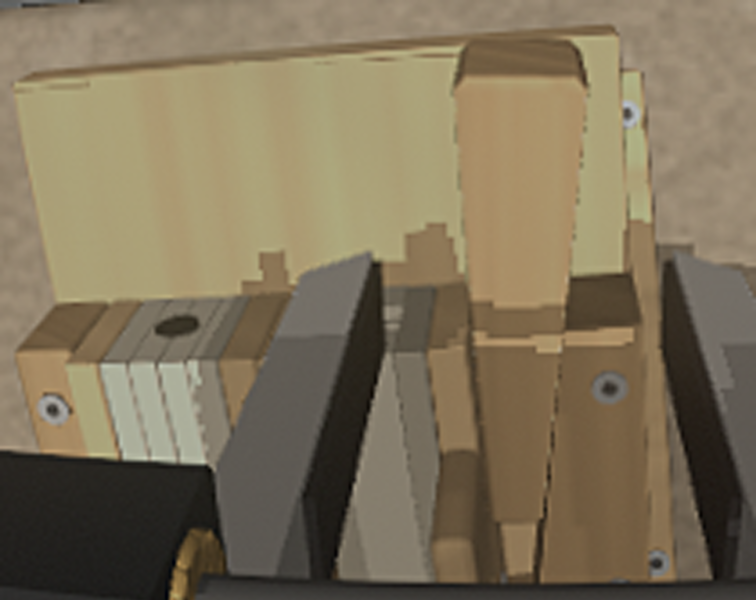

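Run:
```python
from h import *
import json
np.set_printoptions(precision=3,suppress=True)
c=lambda x,y:((x+.5)/3.6-.5+140,(y+.5)/3.6-.5+175)
n=tuple(json.load(open('pics/w16.json')))
o=[(n,[(115,83,0),(115,-82,0)],[c(16,85),c(618,38)])]
p,r=fit(bed2w,o,[519,-19,.021]);print('bed',p);print(r)
f=lambda q,P: bed2w(p,flat2w(q,P))
o=[(n,[(60,15.5,40),(60,-15.5,40),(60,15.5,0),(60,-15.5,0),(-60,7,40),(-60,-7,40)],[c(456,84),c(586,82),c(466,43),c(580,43),c(503,572),c(537,572)])]
q,r=fit(f,o,[54,-53,-.07]);print('wedge in bed',q);print(r)
end=bed2w(p,flat2w(q,[(60,0,20),(60,0,28)]));print(end)
```

```text
bed [518.734 -19.255   0.016]
[[-0.809  0.003]
 [ 0.589 -0.04 ]]
wedge in bed [ 54.804 -52.83   -0.069]
[[ -1.175  -0.043]
 [  1.561   0.463]
 [ -1.308   0.792]
 [  0.827   0.746]
 [ -2.01  -10.844]
 [  3.475 -10.847]]
[[618.464 -74.607 114.497]
 [615.467 -74.655 121.914]]
```

The wedge lies at x ≈ 55 mm on the bed, yaw −4°, against the cheek. Now I'll close the fingers and go behind its thick end.

Run:
```python
from wtgt import *
for P in [(136,-58.4,90),(136,-58.4,24),(126,-57.8,24)]: print(P,bed2w(b,P))
```

```text
(136, -58.4, 90) [[612.3884 -75.5472 187.393 ]]
(136, -58.4, 24) [[637.1069 -75.0281 126.1989]]
(126, -57.8, 24) [[627.8245 -74.6229 122.4528]]
```

Emit:
arm_command([
  {"xyz":[0.014,-0.0003,0.006],"turn":[0,0.015,0]},
  {"xyz":[0.014,-0.0003,0.003],"turn":[0,0.03,0]},
  {"xyz":[0.013,-0.0003,0.001],"turn":[0,0,0]},
  {"xyz":[0.008,0,-0.02],"turn":[0,0,0]},
  {"xyz":[0.008,0.0003,-0.02],"turn":[0,0,0]},
  {"xyz":[0.008,0.0003,-0.02],"turn":[0,0,0]},
  {"xyz":[0.001,0,-0.0015],"turn":[0,0,0]},
  {"xyz":[0,0,0],"turn":[0,0,0]},
], gripper=1)

```text
clock: 24.35
eef_pos: [637.1, -74.6, 124.9]
eef_rot: [-3.114, -0.341, -0.059]
wrist_force: [0.4, -0.3, -0.1]
finger_gap: 0.6
```

```bash
python3 snap.py w17
python3 - <<'E'
from cell import *
import cv2
s=camera('scene')['color'][:,:,::-1]
cv2.imwrite('pics/c20.png',cv2.resize(s[155:265,195:315],None,fx=5.4,fy=5.4,interpolation=cv2.INTER_CUBIC))
E
```

```text
24.35 [637.1 -74.6 124.9] [-3.114  -0.3407 -0.059 ] [-0.21  0.37  1.62  0.11  0.82  1.36] [ 0.4 -0.3 -0.1] 0.601098115714478
```

View pics/w17.png

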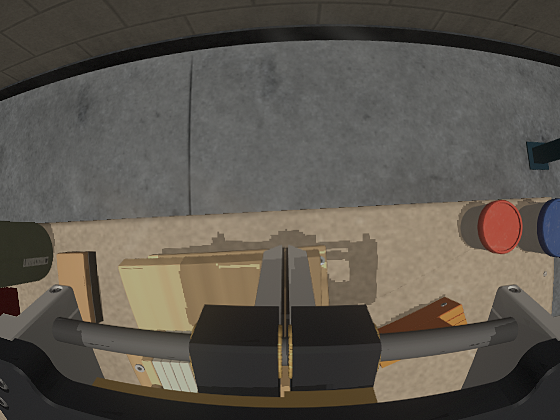

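View pics/c20.png

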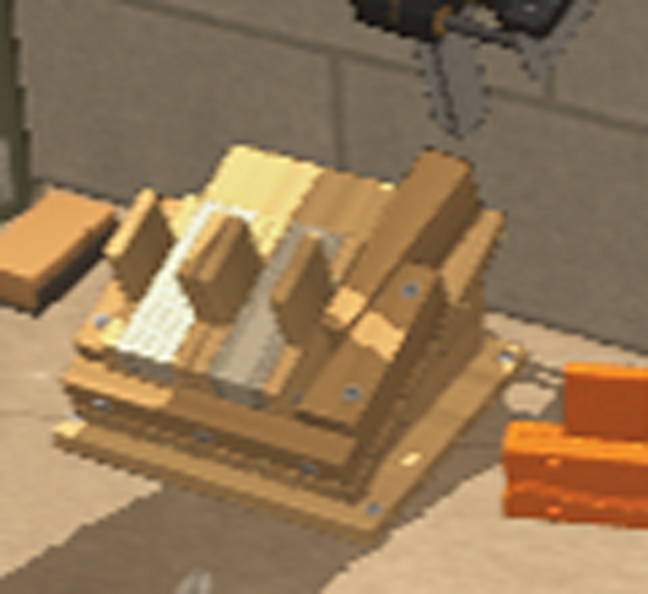

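Run:
```python
from wtgt import *
import json
n=json.load(open('pics/w17.json'));Rt=R.from_euler('xyz',n[1]).as_matrix()
c=lambda q:((q-[195,155]+.5)*5.4-.5).round(0).tolist()
tip=np.array([[8,0,11],[-8,0,11],[0,0,-30]])@Rt.T+n[0]
print('tip',c(proj('scene',tip)),'bed coords',(tip-[b[0],b[1],53])@bedR(b[2]))
print('wedge',c(proj('scene',bed2w(b,[(115,-41.5,40),(115,-72.5,40),(115,-72.5,0)]))))
```

```text
tip [[479.0, 150.0], [464.0, 172.0], [459.0, 109.0]] bed coords [[143.0027 -58.5241  11.4225]
 [127.0624 -57.3183  12.0959]
 [136.7605 -57.9522  52.7228]]
wedge [[418.0, 149.0], [471.0, 162.0], [485.0, 210.0]]
```

Run:
```python
from cell import *
import cv2
s=camera('scene')['color'][:,:,::-1]
cv2.imwrite('pics/c21.png',cv2.resize(s[150:215,245:315],None,fx=9,fy=9,interpolation=cv2.INTER_NEAREST))
```

```text
(no output)
```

View pics/c21.png

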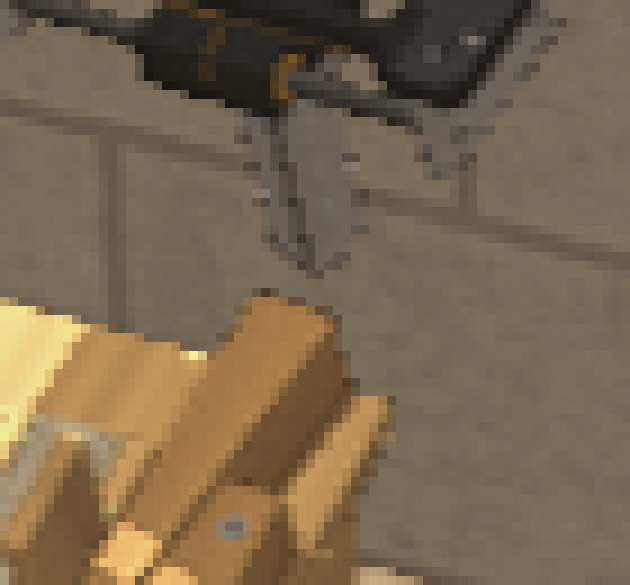

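Run:
```python
from wtgt import *
import json
n=json.load(open('pics/w17.json'));Rt=R.from_euler('xyz',n[1]).as_matrix()
T=np.array([[8,0,11],[-8,0,11],[8,12,11],[8,0,-10],[8,0,-40]])@Rt.T+n[0]
print(proj(tuple(n),T).round(1).tolist())
print(proj('scene',T).round(1).tolist())
```

```text
[[285.1, 231.2], [285.1, 252.9], [302.9, 231.2], [285.1, 243.0], [285.1, 264.5]]
[[283.3, 182.4], [280.6, 186.4], [286.9, 183.6], [282.1, 177.6], [280.4, 170.4]]
```

Run:
```python
import cv2
t=cv2.imread("pics/w17.png")
cv2.imwrite("pics/c22.png",cv2.resize(t[225:325,235:345],None,fx=6,fy=6,interpolation=cv2.INTER_CUBIC))
```

```text
(no output)
```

View pics/c22.png

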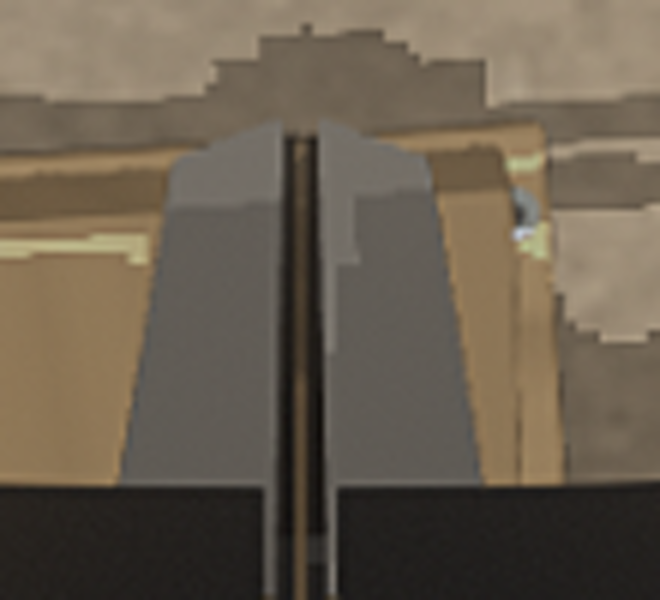

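The scene view (tip at ~(280,180)) and the wrist view (tip at row 246) both suggest the closed fingertips sit higher on the tool than the stated 11 mm. At this height I'd push only near the wedge's top edge. I'll settle it by touching the bare bed beside the wedge.

Emit:
arm_command([
  {"xyz":[0,0.022,0],"turn":[0,0,0]},
  {"xyz":[0,0.022,0],"turn":[0,0,0]},
  {"xyz":[-0.0153,-0.0003,-0.0062],"turn":[0,0,0]},
  {"xyz":[-0.0153,-0.0003,-0.0062],"turn":[0,0,0]},
  {"xyz":[0.0022,0,-0.0056],"turn":[0,0,0]},
  {"xyz":[0.0011,0,-0.0028],"turn":[0,0,0]},
  {"xyz":[0,0,0],"turn":[0,0,0]},
  {"xyz":[0,0,0],"turn":[0,0,0]},
])

```text
clock: 25.5
eef_pos: [610.1, -31.2, 104.1]
eef_rot: [-3.114, -0.341, -0.059]
wrist_force: [-0.5, 0.3, -0.4]
finger_gap: 0.4
```

Run:
```python
from cell import *
import cv2
from wtgt import *
s=read_state();print(s['eef_pos'],s['eef_rot'],s['wrist_force'],(s['eef_pos']-[b[0],b[1],53])@bedR(b[2]))
s=camera('scene')['color'][:,:,::-1]
cv2.imwrite('pics/c23.png',cv2.resize(s[150:215,235:305],None,fx=9,fy=9,interpolation=cv2.INTER_NEAREST))
```

```text
[610.071  -31.2035 104.0696] [-3.1141 -0.3409 -0.0591] [-0.5047  0.3451 -0.364 ] [103.5017 -14.0174  13.2629]
```

View pics/c23.png

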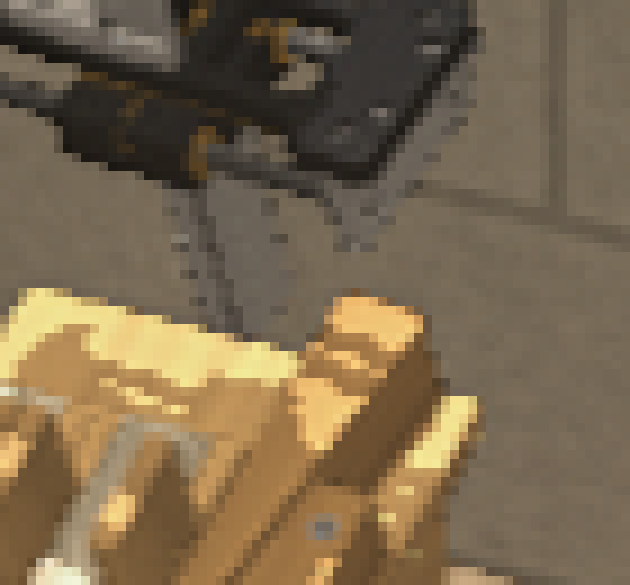

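Run:
```python
from wtgt import *
c=lambda q:((q-[235,150]+.5)*9-.5).round(0).tolist()
n=([610.07,-31.2,104.07],[-3.1141,-.3409,-.0591]);Rt=R.from_euler('xyz',n[1]).as_matrix()
for z in (11,0,-12):
  T=np.array([[8,0,z],[-8,0,z],[8,12,z],[-8,12,z],[-8,-12,z]])@Rt.T+n[0]
  print(z,c(proj('scene',T)))
print('edge',c(proj('scene',bed2w(b,[(115,-14,0),(115,0,0),(115,-41,0)]))))
```

```text
11 [[280.0, 359.0], [255.0, 395.0], [312.0, 370.0], [287.0, 406.0], [223.0, 384.0]]
0 [[274.0, 337.0], [248.0, 373.0], [306.0, 347.0], [280.0, 383.0], [216.0, 362.0]]
-12 [[266.0, 312.0], [241.0, 348.0], [299.0, 323.0], [273.0, 359.0], [209.0, 337.0]]
edge [[285.0, 353.0], [247.0, 343.0], [360.0, 372.0]]
```

The picture again fits tips about 13 mm behind the TCP, not ahead of it. There's no contact yet at TCP 13 mm over the bed, so I'll keep probing.

Emit:
arm_command([
  {"xyz":[0.0011,0,-0.0028],"turn":[0,0,0]},
  {"xyz":[0.0008,0,-0.0019],"turn":[0,0,0]},
  {"xyz":[0,0,0],"turn":[0,0,0]},
])

```text
clock: 25.92
eef_pos: [611.6, -31.1, 99.0]
eef_rot: [-3.114, -0.34, -0.059]
wrist_force: [0.0, 0.5, -0.1]
finger_gap: 0.5
```

Emit:
arm_command([
  {"xyz":[0.0015,0,-0.0037],"turn":[0,0,0]},
  {"xyz":[0.0011,0,-0.0028],"turn":[0,0,0]},
  {"xyz":[0,0,0],"turn":[0,0,0]},
])

```text
clock: 26.3
eef_pos: [614.2, -31.1, 92.4]
eef_rot: [-3.114, -0.34, -0.059]
wrist_force: [0.3, 0.1, 0.2]
finger_gap: 0.6
```

There's still no contact with the TCP 1 mm over the bed plane, so the tips really are about 13 mm behind it. Going behind the thick end at this height puts the contact near the wedge's mid-height.

Emit:
arm_command([
  {"xyz":[0.0152,0.0003,0.0061],"turn":[0,0,0]},
  {"xyz":[0.0152,0.0003,0.0061],"turn":[0,0,0]},
  {"xyz":[0.0005,-0.022,0],"turn":[0,0,0]},
  {"xyz":[0.0005,-0.0222,0],"turn":[0,0,0]},
  {"xyz":[0,0,0],"turn":[0,0,0]},
  {"xyz":[0,0,0],"turn":[0,0,0]},
])

```text
clock: 27.05
eef_pos: [645.6, -74.3, 104.9]
eef_rot: [-3.114, -0.34, -0.059]
wrist_force: [0.1, 0.0, -0.3]
finger_gap: 0.7
```

Run:
```python
from cell import *
import cv2
from wtgt import *
s=read_state();print(s['eef_pos'],s['eef_rot'],s['wrist_force'],(s['eef_pos']-[b[0],b[1],53])@bedR(b[2]))
s=camera('scene')['color'][:,:,::-1]
cv2.imwrite('pics/c24.png',cv2.resize(s[150:215,245:315],None,fx=9,fy=9,interpolation=cv2.INTER_NEAREST))
```

```text
[645.5949 -74.2837 104.9002] [-3.114  -0.3405 -0.0591] [ 0.0527  0.0496 -0.2963] [135.9041 -57.834    1.0673]
```

View pics/c24.png

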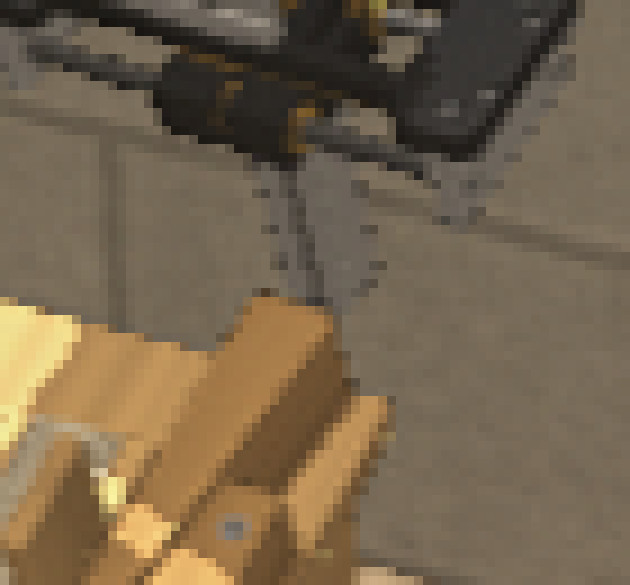

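The fingers are just behind the thick end at (300,300). I'll lower 5 mm more and then push along the wedge.

Emit:
arm_command([
  {"xyz":[0.0019,0,-0.0046],"turn":[0,0,0]},
  {"xyz":[-0.0046,0.0002,-0.0019],"turn":[0,0,0]},
  {"xyz":[-0.0037,0.0002,-0.0015],"turn":[0,0,0]},
  {"xyz":[0,0,0],"turn":[0,0,0]},
])

```text
clock: 27.6
eef_pos: [639.0, -74.3, 96.9]
eef_rot: [-3.114, -0.34, -0.059]
wrist_force: [0.5, -0.0, 0.7]
finger_gap: 0.3
```

Emit:
arm_command([
  {"xyz":[-0.0019,0.0001,-0.0008],"turn":[0,0,0]},
  {"xyz":[-0.0009,0.0001,-0.0004],"turn":[0,0,0]},
  {"xyz":[0,0,0],"turn":[0,0,0]},
])

```text
clock: 27.98
eef_pos: [636.5, -74.1, 95.9]
eef_rot: [-3.114, -0.341, -0.059]
wrist_force: [-1.1, -0.1, -0.2]
finger_gap: 0.5
```

Emit:
arm_command([
  {"xyz":[-0.0009,0,-0.0004],"turn":[0,0,0]},
  {"xyz":[0,0,0],"turn":[0,0,0]},
])

```text
clock: 28.22
eef_pos: [635.9, -74.1, 95.7]
eef_rot: [-3.114, -0.342, -0.059]
wrist_force: [3.0, 0.8, 0.8]
finger_gap: 0.8
```

Emit:
arm_command([
  {"xyz":[-0.0009,0.0001,-0.0004],"turn":[0,0,0]},
  {"xyz":[0,0,0],"turn":[0,0,0]},
])

```text
clock: 28.48
eef_pos: [635.2, -73.9, 95.4]
eef_rot: [-3.114, -0.342, -0.059]
wrist_force: [4.5, 2.4, 1.5]
finger_gap: 0.9
```

Contact, about 5 N. I'll drive on in 1 mm steps.

Emit:
arm_command([
  {"xyz":[-0.0009,0,-0.0004],"turn":[0,0,0]},
  {"xyz":[-0.0009,0,-0.0004],"turn":[0,0,0]},
  {"xyz":[0,0,0],"turn":[0,0,0]},
])

```text
clock: 28.85
eef_pos: [634.2, -73.8, 95.3]
eef_rot: [-3.114, -0.344, -0.059]
wrist_force: [9.0, 3.3, 3.2]
finger_gap: 0.4
```

Emit:
arm_command([
  {"xyz":[-0.0009,0,-0.0004],"turn":[0,0,0]},
  {"xyz":[-0.0009,0,-0.0004],"turn":[0,0,0]},
  {"xyz":[0,0,0],"turn":[0,0,0]},
])

```text
clock: 29.22
eef_pos: [633.3, -73.7, 95.4]
eef_rot: [-3.114, -0.347, -0.059]
wrist_force: [13.8, 5.4, 3.7]
finger_gap: 0.6
```

Emit:
arm_command([
  {"xyz":[-0.0009,0,-0.0004],"turn":[0,0,0]},
  {"xyz":[-0.0009,0,-0.0004],"turn":[0,0,0]},
  {"xyz":[0,0,0],"turn":[0,0,0]},
])

```text
clock: 29.6
eef_pos: [631.8, -73.6, 94.9]
eef_rot: [-3.114, -0.348, -0.059]
wrist_force: [14.5, 5.9, 7.0]
finger_gap: 0.4
```

Emit:
arm_command([
  {"xyz":[-0.0009,0,-0.0004],"turn":[0,0,0]},
  {"xyz":[-0.0009,0,-0.0004],"turn":[0,0,0]},
  {"xyz":[0,0,0],"turn":[0,0,0]},
  {"xyz":[0,0,0],"turn":[0,0,0]},
])

```text
clock: 30.1
eef_pos: [630.2, -73.6, 94.2]
eef_rot: [-3.114, -0.348, -0.059]
wrist_force: [14.4, 6.8, 6.5]
finger_gap: 0.1
```

Emit:
arm_command([
  {"xyz":[-0.0009,0,-0.0004],"turn":[0,0,0]},
  {"xyz":[0,0,0],"turn":[0,0,0]},
  {"xyz":[0,0,0],"turn":[0,0,0]},
])

```text
clock: 30.48
eef_pos: [629.7, -73.5, 94.2]
eef_rot: [-3.114, -0.349, -0.059]
wrist_force: [17.4, 7.8, 6.7]
finger_gap: 0.5
```

Emit:
arm_command([
  {"xyz":[-0.0009,0,-0.0004],"turn":[0,0,0]},
  {"xyz":[0,0,0],"turn":[0,0,0]},
  {"xyz":[0,0,0],"turn":[0,0,0]},
])

```text
clock: 30.85
eef_pos: [629.3, -73.5, 94.2]
eef_rot: [-3.114, -0.351, -0.059]
wrist_force: [19.4, 7.9, 7.3]
finger_gap: 0.4
```

Emit:
arm_command([
  {"xyz":[-0.0009,0,-0.0004],"turn":[0,0,0]},
  {"xyz":[0,0,0],"turn":[0,0,0]},
  {"xyz":[0,0,0],"turn":[0,0,0]},
])

```text
clock: 31.22
eef_pos: [628.9, -73.3, 94.2]
eef_rot: [-3.114, -0.352, -0.059]
wrist_force: [22.9, 10.3, 7.3]
finger_gap: 0.8
```

```bash
python3 snap.py w18
python3 - <<'E'
from cell import *
import cv2
from wtgt import *
s=read_state();print((s['eef_pos']-[b[0],b[1],53])@bedR(b[2]),s['wrist_force']@bedR(b[2]))
s=camera('scene')['color'][:,:,::-1]
cv2.imwrite('pics/c25.png',cv2.resize(s[155:255,205:305],None,fx=6,fy=6,interpolation=cv2.INTER_CUBIC))
E
```

```text
31.225 [628.9 -73.3  94.2] [-3.1136 -0.3519 -0.0594] [-0.21  0.39  1.68  0.12  0.73  1.34] [22.9 10.3  7.3] 0.8281675810434823
[116.4647 -56.6062  -2.5502] [23.6025  9.518  -1.8338]
```

View pics/c25.png

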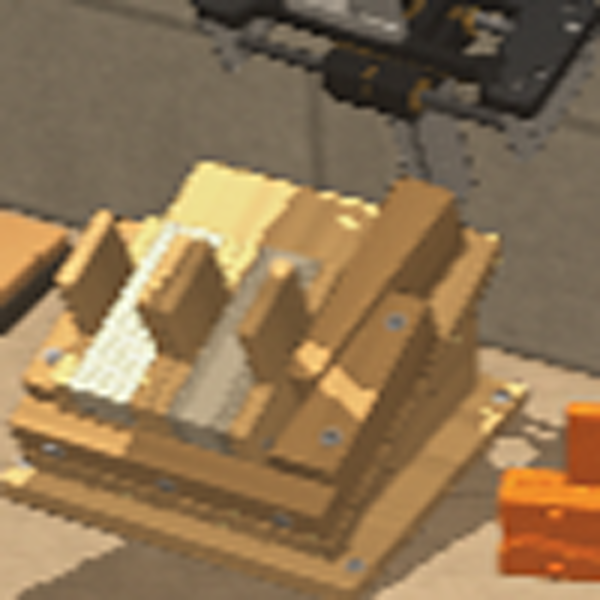

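It resists at ~24 N with the wedge's middle at about x = 48. I'll back off and make a fresh push.

Emit:
arm_command([
  {"xyz":[0.0065,-0.0003,0.0026],"turn":[0,0,0]},
  {"xyz":[0,0,0],"turn":[0,0,0]},
  {"xyz":[0,0,0],"turn":[0,0,0]},
])

```text
clock: 31.7
eef_pos: [630.6, -74.4, 92.5]
eef_rot: [-3.114, -0.339, -0.059]
wrist_force: [-0.6, 0.2, -0.4]
finger_gap: 0.4
```

Emit:
arm_command([
  {"xyz":[-0.0019,0.0001,-0.0008],"turn":[0,0,0]},
  {"xyz":[-0.0018,0.0001,-0.0007],"turn":[0,0,0]},
  {"xyz":[0,0,0],"turn":[0,0,0]},
])

```text
clock: 32.08
eef_pos: [627.4, -74.1, 91.6]
eef_rot: [-3.114, -0.341, -0.059]
wrist_force: [0.4, 0.1, 0.6]
finger_gap: 0.5
```

Emit:
arm_command([
  {"xyz":[-0.0009,0,-0.0004],"turn":[0,0,0]},
  {"xyz":[0,0,0],"turn":[0,0,0]},
])

```text
clock: 32.33
eef_pos: [626.8, -74.1, 91.4]
eef_rot: [-3.114, -0.341, -0.059]
wrist_force: [2.4, -0.1, 0.5]
finger_gap: 0.4
```

Emit:
arm_command([
  {"xyz":[-0.0009,0,-0.0004],"turn":[0,0,0]},
  {"xyz":[0,0,0],"turn":[0,0,0]},
])

```text
clock: 32.58
eef_pos: [626.3, -74.0, 91.3]
eef_rot: [-3.114, -0.342, -0.059]
wrist_force: [4.9, 1.4, 1.1]
finger_gap: 0.2
```

Emit:
arm_command([
  {"xyz":[-0.0009,0,-0.0004],"turn":[0,0,0]},
  {"xyz":[0,0,0],"turn":[0,0,0]},
])

```text
clock: 32.83
eef_pos: [625.8, -74.0, 91.3]
eef_rot: [-3.114, -0.343, -0.059]
wrist_force: [7.5, 3.2, 1.6]
finger_gap: 0.4
```

Emit:
arm_command([
  {"xyz":[-0.0009,0,-0.0004],"turn":[0,0,0]},
  {"xyz":[-0.0009,0,-0.0004],"turn":[0,0,0]},
  {"xyz":[0,0,0],"turn":[0,0,0]},
])

```text
clock: 33.2
eef_pos: [625.0, -73.9, 91.4]
eef_rot: [-3.114, -0.346, -0.059]
wrist_force: [11.4, 4.9, 3.1]
finger_gap: 0.4
```

Emit:
arm_command([
  {"xyz":[-0.0009,0,-0.0004],"turn":[0,0,0]},
  {"xyz":[-0.0009,0,-0.0004],"turn":[0,0,0]},
  {"xyz":[0,0,0],"turn":[0,0,0]},
])

```text
clock: 33.58
eef_pos: [624.3, -73.8, 91.5]
eef_rot: [-3.114, -0.349, -0.059]
wrist_force: [16.9, 6.6, 4.3]
finger_gap: 0.3
```

Emit:
arm_command([
  {"xyz":[-0.0009,0,-0.0004],"turn":[0,0,0]},
  {"xyz":[0,0,0],"turn":[0,0,0]},
  {"xyz":[0,0,0],"turn":[0,0,0]},
])

```text
clock: 33.95
eef_pos: [624.0, -73.7, 91.6]
eef_rot: [-3.114, -0.351, -0.059]
wrist_force: [19.1, 6.7, 5.5]
finger_gap: 0.8
```

Emit:
arm_command([
  {"xyz":[0.0085,-0.0004,0.0035],"turn":[0,0,0]},
  {"xyz":[0,0,0],"turn":[0,0,0]},
  {"xyz":[0,0,0],"turn":[0,0,0]},
])

```text
clock: 34.33
eef_pos: [628.3, -74.6, 91.3]
eef_rot: [-3.114, -0.339, -0.059]
wrist_force: [-0.2, -0.3, 0.3]
finger_gap: 0.6
```

Emit:
arm_command([
  {"xyz":[-0.0028,0.0001,-0.0011],"turn":[0,0,0]},
  {"xyz":[-0.0019,0.0001,-0.0008],"turn":[0,0,0]},
  {"xyz":[0,0,0],"turn":[0,0,0]},
])

```text
clock: 34.7
eef_pos: [624.3, -74.4, 90.3]
eef_rot: [-3.114, -0.342, -0.059]
wrist_force: [3.6, -0.6, 0.2]
finger_gap: 0.4
```

Emit:
arm_command([
  {"xyz":[-0.0019,0,-0.0008],"turn":[0,0,0]},
  {"xyz":[-0.0019,0,-0.0008],"turn":[0,0,0]},
  {"xyz":[0,0,0],"turn":[0,0,0]},
])

```text
clock: 35.08
eef_pos: [623.3, -74.6, 91.0]
eef_rot: [-3.115, -0.349, -0.059]
wrist_force: [16.9, 1.3, 3.3]
finger_gap: 0.6
```

Emit:
arm_command([
  {"xyz":[-0.0019,0,-0.0008],"turn":[0,0,0]},
  {"xyz":[0,0,0],"turn":[0,0,0]},
])

```text
clock: 35.33
eef_pos: [622.8, -74.6, 91.4]
eef_rot: [-3.115, -0.353, -0.059]
wrist_force: [24.6, 1.7, 4.6]
finger_gap: 0.5
```

Emit:
arm_command([
  {"xyz":[0.0085,-0.0004,0.0035],"turn":[0,0,0]},
  {"xyz":[0,0,0],"turn":[0,0,0]},
  {"xyz":[0,0,0],"turn":[0,0,0]},
])

```text
clock: 35.7
eef_pos: [626.3, -74.7, 90.5]
eef_rot: [-3.114, -0.339, -0.059]
wrist_force: [-0.1, -0.6, 1.2]
finger_gap: 0.5
```

Emit:
arm_command([
  {"xyz":[-0.0028,0.0001,-0.0011],"turn":[0,0,0]},
  {"xyz":[-0.0019,0.0001,-0.0008],"turn":[0,0,0]},
  {"xyz":[0,0,0],"turn":[0,0,0]},
])

```text
clock: 36.08
eef_pos: [623.4, -74.7, 90.2]
eef_rot: [-3.114, -0.344, -0.059]
wrist_force: [8.6, 0.1, -0.2]
finger_gap: 0.8
```

Emit:
arm_command([
  {"xyz":[-0.0019,0,-0.0008],"turn":[0,0,0]},
  {"xyz":[-0.0012,0,-0.0005],"turn":[0,0,0]},
  {"xyz":[0,0,0],"turn":[0,0,0]},
])

```text
clock: 36.45
eef_pos: [622.7, -74.8, 91.0]
eef_rot: [-3.115, -0.351, -0.059]
wrist_force: [20.6, 2.9, 2.8]
finger_gap: 0.1
```

Run:
```python
from cell import *
import cv2
from wtgt import *
s=read_state();print((s['eef_pos']-[b[0],b[1],53])@bedR(b[2]),s['wrist_force']@bedR(b[2]))
s=camera('scene')['color'][:,:,::-1]
cv2.imwrite('pics/c26.png',cv2.resize(s[155:255,205:305],None,fx=6,fy=6,interpolation=cv2.INTER_CUBIC))
```

```text
[109.5005 -57.838   -3.2741] [20.2071  2.4602 -5.1827]
```

View pics/c26.png

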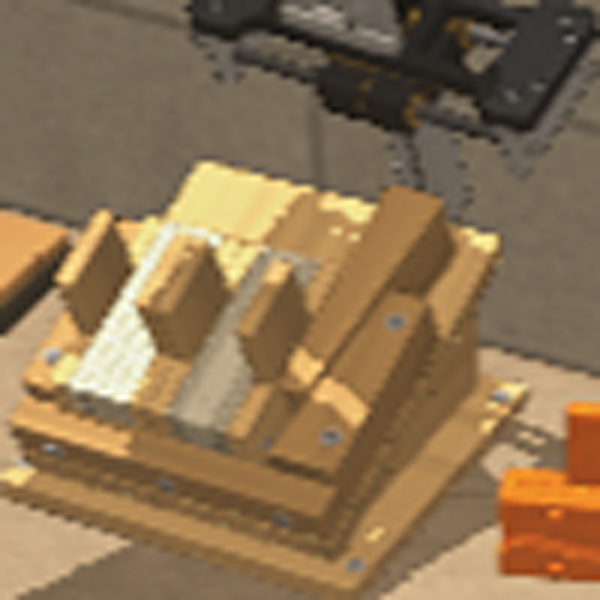

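The wedge has gone about 13 mm further in, to x ≈ 42, and the last fresh push gained only ~0.4 mm. One more fresh push to confirm.

Emit:
arm_command([
  {"xyz":[0.008,-0.0004,0.0032],"turn":[0,0,0]},
  {"xyz":[0,0,0],"turn":[0,0,0]},
  {"xyz":[0,0,0],"turn":[0,0,0]},
])

```text
clock: 36.88
eef_pos: [626.6, -74.9, 90.6]
eef_rot: [-3.114, -0.34, -0.059]
wrist_force: [-0.2, 0.8, 0.4]
finger_gap: 0.3
```

Emit:
arm_command([
  {"xyz":[-0.0028,0.0002,-0.0011],"turn":[0,0,0]},
  {"xyz":[-0.0019,0.0002,-0.0008],"turn":[0,0,0]},
  {"xyz":[0,0,0],"turn":[0,0,0]},
])

```text
clock: 37.25
eef_pos: [623.3, -74.7, 90.0]
eef_rot: [-3.114, -0.344, -0.059]
wrist_force: [7.5, -0.4, -1.4]
finger_gap: 0.2
```

Emit:
arm_command([
  {"xyz":[-0.0019,0,-0.0008],"turn":[0,0,0]},
  {"xyz":[-0.0014,0,-0.0006],"turn":[0,0,0]},
  {"xyz":[0,0,0],"turn":[0,0,0]},
  {"xyz":[0,0,0],"turn":[0,0,0]},
])

```text
clock: 37.75
eef_pos: [622.6, -74.8, 90.7]
eef_rot: [-3.115, -0.351, -0.059]
wrist_force: [20.5, 1.1, 1.8]
finger_gap: 0.6
```

At the same force the pose is the same (622.6 vs 622.7), so a fresh push gains nothing. I'll retreat and inspect.

Emit:
arm_command([
  {"xyz":[0.009,-0.0004,0.0036],"turn":[0,0,0]},
  {"xyz":[0.009,-0.0004,0.0036],"turn":[0,0,0]},
  {"xyz":[0,0,0.04],"turn":[0,0,0]},
  {"xyz":[0,0,0.05],"turn":[0,0,0]},
  {"xyz":[-0.05,0.003,0.045],"turn":[0,0,0]},
  {"xyz":[-0.06,0.004,0],"turn":[0,0,0.02]},
  {"xyz":[-0.06,0.004,0],"turn":[0,0,0.02]},
  {"xyz":[0,0.004,0],"turn":[0,0,0.02]},
  {"xyz":[0,0,0],"turn":[0,0,0]},
  {"xyz":[0,0,0],"turn":[0,0,0]},
])

```text
clock: 39.0
eef_pos: [471.6, -60.7, 226.6]
eef_rot: [-3.114, -0.34, 0.001]
wrist_force: [0.4, -0.4, -0.3]
finger_gap: 0.5
```

```bash
python3 snap.py w19;python3 - <<'E'
import cv2
t=cv2.imread("pics/w19.png")
cv2.imwrite("pics/w19s.png",t)
E
```

```text
39.0 [471.6 -60.7 226.6] [-3.1139e+00 -3.3990e-01  8.0000e-04] [-0.28 -0.1   1.92  0.14  1.01  1.23] [ 0.4 -0.4 -0.3] 0.47692246254921306
```

View pics/w19.png

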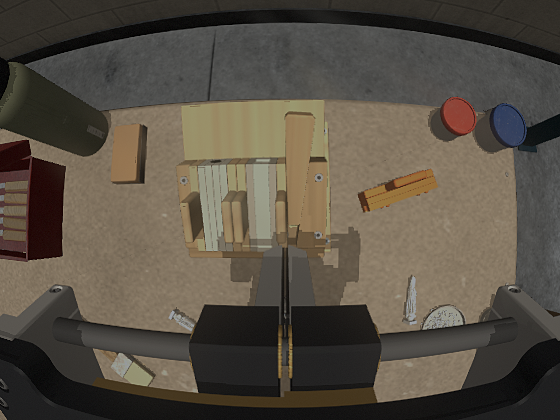

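Run:
```python
import cv2
t=cv2.imread("pics/w19.png")
cv2.imwrite("pics/c27.png",cv2.resize(t[90:260,170:345],None,fx=4.4,fy=4.4,interpolation=cv2.INTER_CUBIC)[:600])
cv2.imwrite("pics/c28.png",cv2.resize(t[150:260,225:340],None,fx=5,fy=5,interpolation=cv2.INTER_CUBIC))
```

```text
(no output)
```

View pics/c27.png

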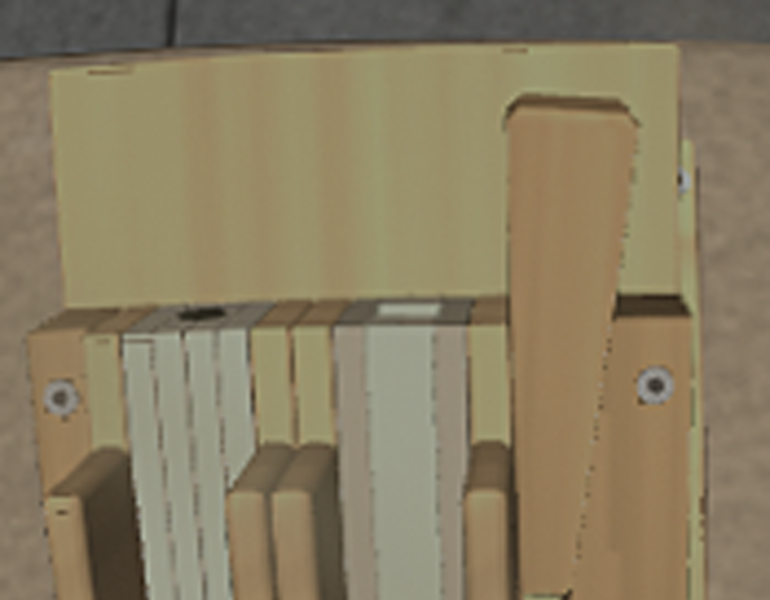

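View pics/c28.png

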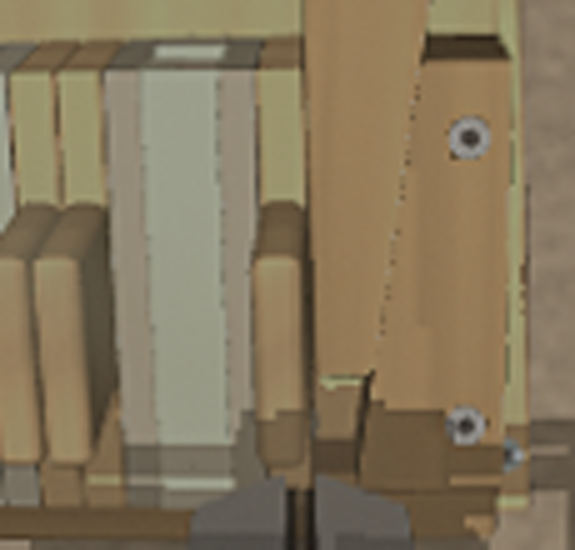

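The row is tight. The two silicone faces have closed with no gap and their uphill ends are level, and the wedge lies flush between the half's back and the cheek. Numeric check:

```bash
python3 - <<'E'
from h import *
import json
np.set_printoptions(precision=3,suppress=True)
c=lambda x,y:((x+.5)/4.4-.5+170,(y+.5)/4.4-.5+90)
d=lambda x,y:((x+.5)/5-.5+225,(y+.5)/5-.5+150)
n=tuple(json.load(open('pics/w19.json')))
o=[(n,[(115,83,0),(115,-82,0)],[c(50,72),c(679,45)])]
p,r=fit(bed2w,o,[519,-19,.021]);print('bed',p,r.ravel())
f=lambda q,P: bed2w(p,flat2w(q,P))
o=[(n,[(60,15.5,40),(60,-15.5,40),(-60,7,40),(-60,-7,40)],[c(507,122),c(637,122),d(315,378),d(374,372)])]
q,r=fit(f,o,[42,-51,-.07]);print('wedge in bed',q,r.ravel())
o=[(n,[(50,-13,42),(50,-13,0),(-22,-3,82),(-22,-13,82)],[c(512,324),c(507,298),d(262,460),d(302,460)])]
q,r=fit(f,o,[0,-27,0]);print('loose in bed',q,'tab y',q[1]-8,r.ravel())
E
python3 - <<'E'
import sys; sys.path.insert(0,'.')
from cell import *
import cv2
s=camera('scene')['color'][:,:,::-1]
cv2.imwrite('pics/scene9.png',s)
print(read_state()['clock'])
E
```

```text
bed [519.105 -19.682   0.022] [-0.157 -0.012  0.14  -0.007]
wedge in bed [ 38.846 -49.5    -0.066] [-0.622 -2.48   0.71  -0.807 -0.522  1.674  0.451  3.497]
loose in bed [  1.48  -25.085   0.   ] tab y -33.08516684025757 [-0.723 -1.183  1.118 -1.92  -1.27   1.415  0.98   1.317]
39.1
```

View pics/scene9.png

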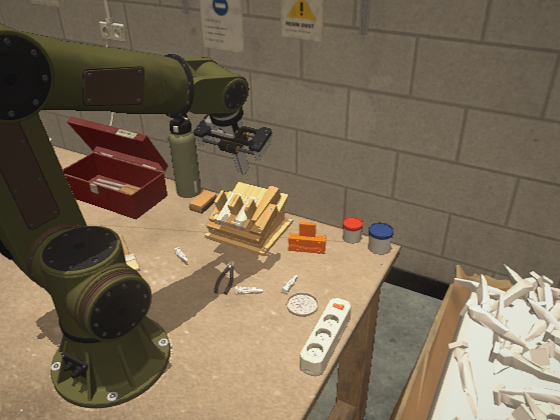

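The scene is in order: the row with the wedge is at (245,215), and the tubs, sanding block and orange part are where they were. The wedge is at x ≈ 39, y ≈ −50 and the tab at x ≈ 1, y ≈ −33, both at home. The robot touches nothing, so I'm handing in.

```bash
python3 -c "
from cell import *
print(sign_off())"
```

```text
the job is handed in; nothing more can be done
None
```

I stood the loose half in the row against its mate, with the pour mouth uphill. I then laid the wedge in the gap, let go, and drove it home with fresh pushes of about 20 N (up to about 25 N). I handed in at about 39 s.

**Last checks:**
- **Wedge:** its middle is at about x = 39, y = −50 mm on the bed, turned about −4°.
- **Loose half:** its tab is at about x = 1.5, y = −33 mm, with the silicone faces closed and the uphill ends level.
- **Locking:** the last fresh push gained only about 0.1 mm at the same force. I could not measure the clamping force through the row itself.
- **Bystanders:** the sanding block, tubs and orange look-alike look unmoved in the scene picture, and the arm is clear of everything.

**What disagreed:**
- **Fingertips:** they turned out to sit about 13 mm behind the TCP, not 11 mm ahead of it as stated. Two pictures showed this. A touch test over the bare bed ruled out the stated 11 mm, and I lowered the pushing height to suit.
- **Camera fits:** they agreed only to about 1–2 mm, and the last wedge fit had corner errors of up to 3.5 px.

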